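# Change over the roller mixer

## Robot

A 6-joint arm with a two-finger parallel gripper is mounted at the origin on the work surface. World frame = base frame: x ahead of the robot, y to its left, z up, the work surface at z = 0. Lengths are in m, angles in degrees, forces in N, time in s.
With the tool pointing down it reaches from about 0.3 to 0.75 m from the base axis. Payload 8.5 kg.
Tool frame: the origin (TCP) lies on the mounting face of the last link; the fingertips stand 173 mm ahead of it and the grasp point (between the pads) lies 155 mm ahead of it (env.tips_ahead is the distance from the TCP to the fingertips, in m); z points along the fingers, x is the direction in which the jaws open and shut, and the axes are right-handed (so a half turn about z gives the same grasp; the last joint's range is limited). The gripper opens to 85 mm and grips with 20 to 120 N. Pads are 22 mm wide; open, the fingers measure 114 mm over their backs; the gripper's body (76 mm by 85 mm) begins 54 mm behind the grasp point. The pads swing forward as they close: fully open they stand 13 mm farther back than shut.
Start: joints at [-86.82, 21.807, 74.336, -0, 83.858, -12.336], TCP at [0.147, -0.53, 0.405] pointing down, gripper open.
Joint ranges: [-178.18, 178.18], [-50.72, 133.34], [12.68, 142.11], [-81.47, 261.47], [9.98, 163.14], [-165.26, 165.26]. Speed limits (degrees/s): [136.94, 136.94, 180, 180, 180, 180].

## Interface

Orientations are given as a 3x3 rotation matrix whose columns are the frame's x, y, z axes.
In Python, from rig import env gives the robot as it stands. The module is installed in compiled form; this text tells all that it offers.
- The arm moves only by the tool step_arm, never from a script. Its argument "increments" is a list of rows, each an object of numbers: "x", "y", "z": the shift along the tool's x, y, z in cm; "wx", "wy", "wz": the turn, a rotation vector about the tool's x, y, z in rad; "gripper": the finger opening in cm, from 0 to 8.54. A call has 1 to 20 rows; each row shifts and turns the commanded pose from where the row before left it, along the tool's axes as they then stand; what a row does not reach is not made up. A row lasts 1/10 s, in which the tool goes at most 50 mm and 8.59 degrees, less where a joint would pass 70% of its speed; a pose out of reach is approached as far as the arm can. A call with a gripper value outside its range is refused whole. The fingers move at their own pace and stop on an object; "newtons" is the grip in N (left out, the last holds). Time passes only in rows, so rows that do not move let the fingers close. It gives the time, the measured TCP pose, the force and the opening at its end, in the units of the state.
- env.observe(): the state, without advancing time (a new reading comes with each control period).
- env.get_image(name): name is "scene" or "top" or "wrist"; returns a dict with "color" (384x512x3 uint8, blue, green, red), "camera_matrix" (3x3 intrinsics, pixels), "rvec" (rotation vector, rad) and "tvec" (3), from world to camera coordinates, as OpenCV has them. Camera axes: x right, y down, z forward; pixel columns grow to the right and rows downward; lengths in m; the calibration is good to about 2 mm. A picture is of the moment at which its call begins. There is no depth.
- env.close_job(): hands the job in, once; it reports no verdict.
The state is a dict: "time_s": time; "q": joint angles; "qvel": joint speeds; "joint_efforts": joint torques, N m; "position": TCP position; "tool_rot": TCP orientation; "ft_force": force on the tool from outside, world axes, zero at the start; "wrist_torque": the same for the moment, N m; "grip_width": finger opening in m.
Only numpy, scipy, OpenCV 4.12 (cv2) and the standard library are available. Lean on these libraries where they do the work, as an engineer would, in place of code of your own. Each camera call takes 0.05 s, during which the arm holds its last target. There are 200 camera calls.

## Task

The mixing run is over: turn the roller mixer's isolator off, take the finished bottles off the rollers and lay each in a groove of the sloping rack, cap end uphill. Then lay the waiting bottles from the level rack flat in the grooves between the rollers, wholly on the rollers and in line with them, and turn the isolator back on, leaving every bottle at rest where it belongs. Handle no bottle while the isolator is on, and leave the centrifuge and the tip box where they are.

Things in the scene. Friction and masses are not known exactly. Their poses are not given: they have to be found in the camera images.
- mixer: white roller mixer, fixed, 265 mm (x) by 300 mm (y); origin on the bench under its centre. Eight black rubber rollers along y; beyond them an end cheek (y -150 to -130 mm, top z 88 mm) and the drive housing (y 70 to 150 mm, top z 100 mm), which carries the isolator. The drive holds the rollers: they turn neither now nor when the isolator is on (a timer starts the run later).
- rollers_mid (a point): middle of the rollers (mixer x 0, y -30 mm, z 75 mm; axes as the mixer's). Rollers 26 mm across, 200 mm long, axes 31 mm apart (x = +-15.5, +-46.5, +-77.5, +-108.5 mm, z = 0 here). A bottle lies in a groove between two rollers, its axis 24.5 mm above this point, along y. Bottles in neighbouring grooves rub: use every second one (x = -62, 0, 62 mm), the outermost (+-93) left free.
- isolator (a joint): rotary isolator handle on the drive housing, rad: 0 = off, 1.57 = on, hard stops at both; clockwise from above turns it on. A sprung detent resists (up to 0.12 N m) until mid-way, then carries the handle on to the other end by itself once it is let go. On at the start.
- isolator_grip (a point): grip point of the isolator, on its upright turning axis (mixer x 0, y 110 mm), 130 mm above the bench: a black bar 46 mm long, 12 mm thick, 28 mm tall (from 20 mm below this point to 8 mm above) on a pale 44 mm disc. The bar lies along this point's x axis, which turns with it, white pointer at +x. Off: bar across the rollers, pointer to mixer +x. On: bar in line with them, pointer to mixer -y.
- level_rack: low level rack of plain blue plastic, fixed, 200 mm (x) by 64 mm (y), origin on the bench under its centre: two zigzag strips (10 mm wide, at y = -26 and 26 mm) form three V grooves at x = -65, 0, 65 mm, sides at 35 degrees, V bottoms at z = 25 mm, peaks at 48 mm, strip ends upturned to 75 mm. A bottle in it lies along y, its axis at z = 44.5 mm. Holds the waiting bottles at the start.
- slope_rack: sloping rack of plain blue plastic, fixed, 200 mm (x) by 64 mm (y), like the level rack but with its strips tilted; origin on the bench under its centre. Empty at the start. One rack stands to the left of the mixer and the other to the right, either way round.
- slope_cradle: tilted top of the sloping rack, +y uphill by 0.26 rad; origin 55 mm above the rack's, at the middle V's bottom. Zigzag strips at y = -26 and 26 mm, V grooves along y at x = -65, 0, 65 mm, peaks at z = 23 mm, upturned ends to 50 mm. A seated bottle's axis is at z = 19.5 mm; at y = 0 it is centred on the strips, its foot 5 mm from the stop bar at the low end (inner face y = -47.5 mm, top z = 20 mm).
- done1: finished closed cylindrical bottle, 32 mm diameter, 85 mm long, about 90 g: white with a paper label, flush grey screw cap on the last 21 mm at +y. Origin on its axis at mid-length, y along the axis towards the cap; it may be rolled by any angle about y. Rolls a little on a flat surface. None if absent. Starts in a groove of the mixer's rollers.
- done2: finished closed cylindrical bottle, 32 mm diameter, 85 mm long, about 90 g: white with a paper label, flush grey screw cap on the last 21 mm at +y. Origin on its axis at mid-length, y along the axis towards the cap; it may be rolled by any angle about y. Rolls a little on a flat surface. None if absent. Starts in a groove of the mixer's rollers.
- done3: finished closed cylindrical bottle, 32 mm diameter, 85 mm long, about 90 g: white with a paper label, flush grey screw cap on the last 21 mm at +y. Origin on its axis at mid-length, y along the axis towards the cap; it may be rolled by any angle about y. Rolls a little on a flat surface. None if absent. Starts in a groove of the mixer's rollers.
- next1: waiting closed cylindrical bottle, 32 mm diameter, 85 mm long, about 90 g: white with a paper label, flush grey screw cap on the last 21 mm at +y. Origin on its axis at mid-length, y along the axis towards the cap; it may be rolled by any angle about y. Rolls a little on a flat surface. None if absent. Starts in a groove of the level rack.
- next2: waiting closed cylindrical bottle, 32 mm diameter, 85 mm long, about 90 g: white with a paper label, flush grey screw cap on the last 21 mm at +y. Origin on its axis at mid-length, y along the axis towards the cap; it may be rolled by any angle about y. Rolls a little on a flat surface. None if absent. Starts in a groove of the level rack.
- next3: waiting closed cylindrical bottle, 32 mm diameter, 85 mm long, about 90 g: white with a paper label, flush grey screw cap on the last 21 mm at +y. Origin on its axis at mid-length, y along the axis towards the cap; it may be rolled by any angle about y. Rolls a little on a flat surface. None if absent. Starts in a groove of the level rack.
- centrifuge: bystander: cream mini-centrifuge with a blue-grey rotor, 164 mm across, 116 mm tall, loose; origin under its centre.
- tip_box: bystander: box of pipette tips with a yellow lid, 85 x 122 x 75 mm, loose; origin under its centre.
Things that resemble listed ones, but are neither listed nor needed, are in the scene too. What is shaped like the next3 but black or blue is not meant.

How it is judged (in metres and radians):
On the way, in this order (a step that is already met when the one before it is completed fails the run):
1. the isolator is turned off (value of joint isolator below 0.12 rad), for 0.2 s.
2. with the isolator off, all finished bottles lie in the sloping rack and all waiting bottles lie on the rollers (value of joint isolator below 0.12 rad and z of done1 in the frame of slope_cradle between 0.016 and 0.023 m and y of done1 in the frame of slope_cradle between -0.018 and 0.018 m and x of done1 in the frame of slope_cradle between -0.08 and 0.08 m and angle between done1's own y axis and vertical between 1.221 and 1.401 rad and z of done2 in the frame of slope_cradle between 0.016 and 0.023 m and y of done2 in the frame of slope_cradle between -0.018 and 0.018 m and x of done2 in the frame of slope_cradle between -0.08 and 0.08 m and angle between done2's own y axis and vertical between 1.221 and 1.401 rad and z of done3 in the frame of slope_cradle between 0.016 and 0.023 m and y of done3 in the frame of slope_cradle between -0.018 and 0.018 m and x of done3 in the frame of slope_cradle between -0.08 and 0.08 m and angle between done3's own y axis and vertical between 1.221 and 1.401 rad and z of next1 in the frame of mixer between 0.096 and 0.103 m and y of next1 in the frame of mixer between -0.085 and 0.025 m and x of next1 in the frame of mixer between -0.1 and 0.1 m and angle between the y axis of each of next1, next2, next3 and the y axis of mixer, either way round below 0.1 rad and z of next2 in the frame of mixer between 0.096 and 0.103 m and y of next2 in the frame of mixer between -0.085 and 0.025 m and x of next2 in the frame of mixer between -0.1 and 0.1 m and z of next3 in the frame of mixer between 0.096 and 0.103 m and y of next3 in the frame of mixer between -0.085 and 0.025 m and x of next3 in the frame of mixer between -0.1 and 0.1 m), for 0.2 s.
3. the isolator is turned back on (value of joint isolator above 1.45 rad), for 0.2 s.
At the end, for the whole second after the job is handed in: Isolator on (over 1.45 rad). Finished bottles seated in grooves of the sloping rack, cap up, 15 +-5 degrees, within 18 mm of centred along the slope. Waiting bottles seated between rollers, parallel within 0.1 rad, within 55 mm of the rollers' middle. Heights within 3.5 mm; all at rest (value of joint isolator above 1.45 rad and z of done1 in the frame of slope_cradle between 0.016 and 0.023 m and y of done1 in the frame of slope_cradle between -0.018 and 0.018 m and x of done1 in the frame of slope_cradle between -0.08 and 0.08 m and angle between done1's own y axis and vertical between 1.221 and 1.401 rad and z of done2 in the frame of slope_cradle between 0.016 and 0.023 m and y of done2 in the frame of slope_cradle between -0.018 and 0.018 m and x of done2 in the frame of slope_cradle between -0.08 and 0.08 m and angle between done2's own y axis and vertical between 1.221 and 1.401 rad and z of done3 in the frame of slope_cradle between 0.016 and 0.023 m and y of done3 in the frame of slope_cradle between -0.018 and 0.018 m and x of done3 in the frame of slope_cradle between -0.08 and 0.08 m and angle between done3's own y axis and vertical between 1.221 and 1.401 rad and z of next1 in the frame of mixer between 0.096 and 0.103 m and y of next1 in the frame of mixer between -0.085 and 0.025 m and x of next1 in the frame of mixer between -0.1 and 0.1 m and angle between the y axis of each of next1, next2, next3 and the y axis of mixer, either way round below 0.1 rad and z of next2 in the frame of mixer between 0.096 and 0.103 m and y of next2 in the frame of mixer between -0.085 and 0.025 m and x of next2 in the frame of mixer between -0.1 and 0.1 m and z of next3 in the frame of mixer between 0.096 and 0.103 m and y of next3 in the frame of mixer between -0.085 and 0.025 m and x of next3 in the frame of mixer between -0.1 and 0.1 m and linear speed of each of done1, done2, done3, next1, next2, next3 below 0.02 m/s); the robot touches nothing.
It fails at once if a bottle is touched by the fingers while the isolator is on (over 0.9 rad) (value of joint isolator above 0.9 rad and (contact force between the fingers and done1 above 0.5 N or contact force between the fingers and done2 above 0.5 N or contact force between the fingers and done3 above 0.5 N or contact force between the fingers and next1 above 0.5 N or contact force between the fingers and next2 above 0.5 N or contact force between the fingers and next3 above 0.5 N)).
It fails at once if the centrifuge or the tip box is moved by more than 20 mm (distance of any of centrifuge, tip_box from where it was at the start of the episode above 0.02 m).
Of done1, done2, done3 only 2 to 3 are there at a start; the rules pass over those that are not, and their reading is None.
Of next1, next2, next3 only 2 to 3 are there at a start; the rules pass over those that are not, and their reading is None.
At some moment in a run one of done1, done2, done3, next1, next2, next3 may be knocked a few centimetres aside while the robot is not near it.
Once in a run the grip may slacken for a moment while it holds something.
It also fails if it takes over 210 s, if anything falls off the work surface, if the arm or the gripper's body presses on something with over 40 N, if the wrist force passes 120 N, or if a joint passes its speed limit or range.

## Working session

There is one attempt and no reset: what is moved stays moved. The work goes in short steps, Python scripts to look and compute and a tool call to move; the robot and the scene stay as the last step left them, time stands still between calls to the robot, and variables do not carry over. Pictures are saved under pics/ and viewed, about 12 in all and at most 16, crops included, and the job is handed in when it is done.

Besides the shell and the picture viewer there is one more tool, called in YAML: its name, and indented under it one key for each argument. step_arm: Moves the arm, as the interface text tells. Its arguments: {"type":"object","properties":{"increments":{"type":"array"},"newtons":{"type":"number"}},"required":["increments"]}

```bash
mkdir -p pics; cat > h.py <<'E'
from rig import env
import numpy as np, cv2
def img(n):
    d=env.get_image(n); R=cv2.Rodrigues(np.array(d["rvec"],float))[0]
    d["R"]=R; d["t"]=np.array(d["tvec"],float).ravel(); d["K"]=np.array(d["camera_matrix"],float); return d
def ray(d,uv,z):
    "pixels -> world points on plane z"
    uv=np.atleast_2d(np.array(uv,float)); c=-d["R"].T@d["t"]
    r=(np.linalg.inv(d["K"])@np.c_[uv,np.ones(len(uv))].T).T@d["R"]
    return c+r*((z-c[2])/r[:,2])[:,None]
def proj(d,P):
    P=np.atleast_2d(np.array(P,float))
    p=(P@d["R"].T+d["t"])@d["K"].T
    return p[:,:2]/p[:,2:]
E
python3 - <<'E'
from h import *
for n in("top","scene"):
    d=img(n); cv2.imwrite(f"pics/{n}0.png",cv2.resize(d["color"],(800,600),interpolation=cv2.INTER_CUBIC))
    print(n,d["K"].round(1).tolist(),(-d["R"].T@d["t"]).round(3))
    np.save(f"{n}0.npy",d,allow_pickle=True)
s=env.observe();print(s["time_s"],s["position"],s["tool_rot"],s["grip_width"],env.tips_ahead)
E
```

```text
top [[412.8, 0.0, 253.1], [0.0, 412.8, 194.8], [0.0, 0.0, 1.0]] [ 0.327 -0.081  1.332]
scene [[390.5, 0.0, 244.7], [0.0, 390.5, 194.5], [0.0, 0.0, 1.0]] [ 1.247 -0.95   0.909]
0.1 [ 0.14713106 -0.52990181  0.40417058] [[ 2.67504919e-01 -9.63556493e-01 -6.00698166e-05]
 [-9.63555602e-01 -2.67504755e-01  1.34479983e-03]
 [-1.31185957e-03 -3.01859962e-04 -9.99999094e-01]] 0.08532616794325895 0.1734
```

View pics/top0.png

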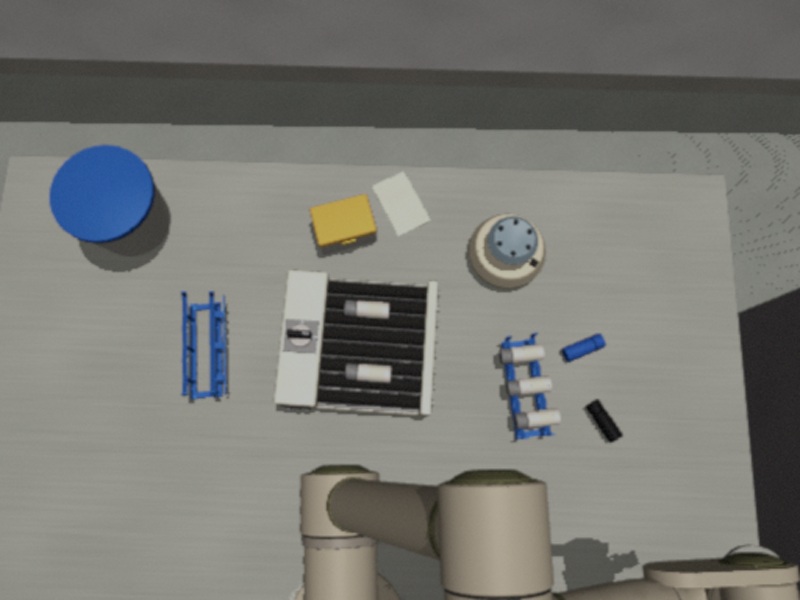

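View pics/scene0.png

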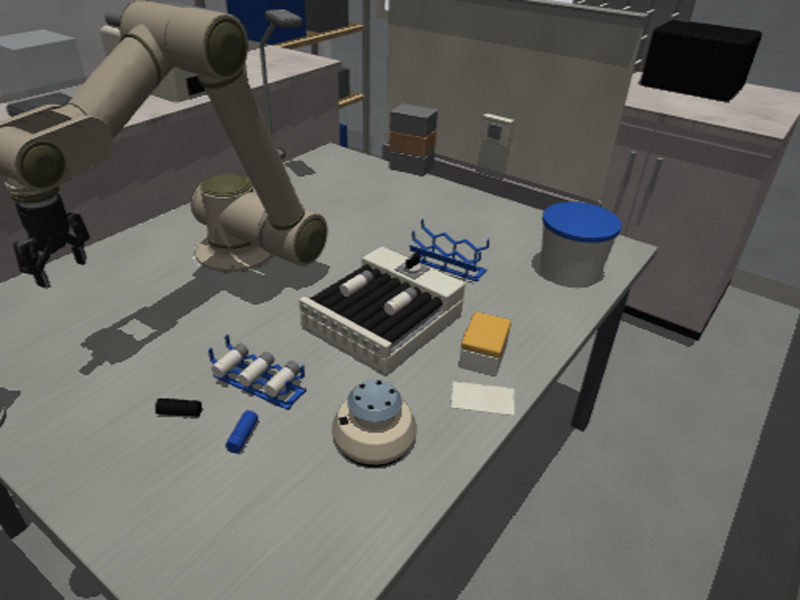

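The top view shows the mixer at about (355,345) with its housing on the left (+y). Two finished bottles sit at (367,310) and (369,373). The level rack with three bottles is at (530,385), and the empty sloping rack is at (205,347). The blue and black look-alikes lie at the right. Next I'll zoom in and measure.

```bash
python3 - <<'E'
from h import *
t=np.load("top0.npy",allow_pickle=True).item(); s=np.load("scene0.npy",allow_pickle=True).item()
def crop(d,x0,x1,y0,y1,w,h): return cv2.resize(d["color"][y0:y1,x0:x1],(w,h),interpolation=cv2.INTER_CUBIC)
a=crop(t,110,150,180,262,290,600); b=crop(s,255,320,135,185,510,392)
c=crop(t,180,215,195,235,238,208)[:208]; m=np.zeros((600,800,3),np.uint8); m[:,:290]=a; m[:392,290:]=b; 
m[392:,290:290+238]=c
cv2.imwrite("pics/crop1.png",m)
im=t["color"]; hsv=cv2.cvtColor(im,cv2.COLOR_BGR2HSV); g=cv2.cvtColor(im,cv2.COLOR_BGR2GRAY)
def rep(mask,name,z,lo=25):
    for c in cv2.findContours(mask,cv2.RETR_EXTERNAL,cv2.CHAIN_APPROX_NONE)[0]:
        if cv2.contourArea(c)<lo: continue
        b=cv2.boxPoints(cv2.minAreaRect(c)); w=ray(t,b,z)[:,:2]
        print(name,cv2.contourArea(c),b.mean(0).round(1),"C",w.mean(0).round(4),"corners",w.round(3).tolist())
wm=((hsv[...,1]<45)&(g>175)).astype(np.uint8)*255
print("white thr"); rep(wm,"white",.1,20)
bm=cv2.inRange(hsv,(100,120,60),(125,255,255)); bm=cv2.morphologyEx(bm,cv2.MORPH_CLOSE,np.ones((9,9)))
rep(bm,"blue",.05,60)
E
```

```text
white thr
white 83.5 [348.  266.9] C [ 0.399  -0.3612] corners [[0.404, -0.334], [0.41, -0.388], [0.394, -0.389], [0.388, -0.335]]
white 82.5 [342.5 246. ] C [ 0.4601 -0.3464] corners [[0.465, -0.318], [0.471, -0.374], [0.455, -0.375], [0.449, -0.319]]
white 84.0 [239.  237.9] C [ 0.4753 -0.0373] corners [[0.469, -0.009], [0.485, -0.01], [0.482, -0.065], [0.466, -0.064]]
white 77.5 [338.  225.4] C [ 0.5215 -0.334 ] corners [[0.525, -0.305], [0.534, -0.361], [0.518, -0.362], [0.509, -0.307]]
white 79.0 [238.  196.9] C [ 0.6009 -0.0298] corners [[0.594, -0.001], [0.611, -0.002], [0.607, -0.058], [0.591, -0.058]]
white 302.5 [274.4 222. ] C [ 0.5294 -0.1426] corners [[0.401, -0.13], [0.658, -0.141], [0.657, -0.155], [0.401, -0.144]]
white 1421.5 [192.4 215.8] C [0.5415 0.106 ] corners [[0.415, 0.149], [0.674, 0.138], [0.668, 0.062], [0.409, 0.076]]
white 113.0 [319.1 162.3] C [ 0.719  -0.2784] corners [[0.748, -0.213], [0.794, -0.271], [0.689, -0.343], [0.645, -0.286]]
white 728.0 [256.5 129.5] C [ 0.8223 -0.0805] corners [[0.856, -0.022], [0.894, -0.084], [0.788, -0.139], [0.752, -0.077]]
blue 77.0 [340.9 276.5] C [ 0.3722 -0.3503] corners [[0.379, -0.316], [0.384, -0.384], [0.366, -0.384], [0.36, -0.317]]
blue 198.5 [373.4 221.9] C [ 0.5435 -0.4557] corners [[0.539, -0.412], [0.573, -0.49], [0.547, -0.499], [0.514, -0.421]]
blue 1544.5 [130.5 220.5] C [0.5284 0.3071] corners [[0.633, 0.36], [0.636, 0.274], [0.423, 0.256], [0.421, 0.339]]
blue 3123.0 [ 64.8 123.8] C [0.8459 0.5552] corners [[0.835, 0.702], [1.006, 0.572], [0.853, 0.407], [0.69, 0.539]]
```

View pics/crop1.png

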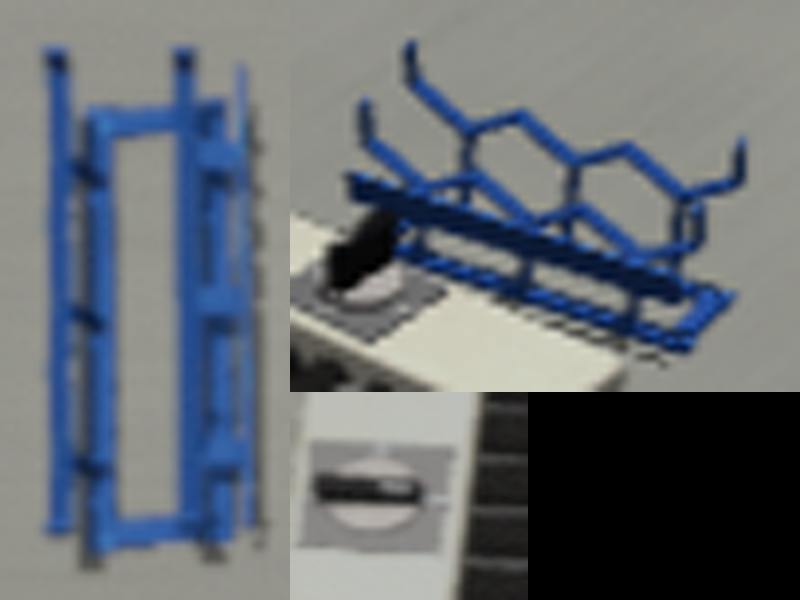

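The stop bar of the sloping rack is on the mixer side, so uphill is world +y, and all the caps already point +y. The isolator pointer is at -y, which means on. Next I'll work out the rack poses and the first move.

```bash
cat >> h.py <<'E'
def Rz(a): c,s=np.cos(a),np.sin(a); return np.array([[c,-s,0],[s,c,0],[0,0,1]])
def Rx(a): c,s=np.cos(a),np.sin(a); return np.array([[1,0,0],[0,c,-s],[0,s,c]])
MIX=np.array([.537,-.0036,0]); MY=np.deg2rad(-2.4)
def delta(p,Rt):
    "tool-axis shift (cm) to TCP target p, yaw error and tilt of the tool"
    s=env.observe(); R=np.array(s["tool_rot"]); d=R.T@(np.array(p)-s["position"])*100
    w=cv2.Rodrigues(R.T@Rt)[0].ravel()
    return "shift cm",d.round(2),"turn",w.round(3),"t",round(s["time_s"],1),"grip",round(s["grip_width"],4)
def down(yaw): return Rz(yaw)@np.diag([1.,-1,-1])
E
python3 - <<'E'
from h import *
t=np.load("top0.npy",allow_pickle=True).item(); s=np.load("scene0.npy",allow_pickle=True).item()
hi=ray(t,[[117.6,187.3],[117.8,252.3]],.110); lo=ray(t,[[135.4,187.3],[135.2,251.8]],.0966)
print(hi.round(4).tolist(),lo.round(4).tolist())
for a in(hi,lo):
    d=a[0]-a[1]; print(np.hypot(*d[:2]),np.rad2deg(np.arctan2(d[1],d[0])))
yaw=np.arctan2(*(hi[0]-hi[1]+lo[0]-lo[1])[[1,0]]); y=np.array([-np.sin(yaw),np.cos(yaw),0])
c1=hi.mean(0)-y*.0122; c2=lo.mean(0)+y*.038; print("rack origin",c1,c2,np.rad2deg(yaw))
# check in scene view: cradle tips
C=(c1+c2)/2; C[2]=.055; R=Rz(yaw)@Rx(.26)
P=[C+R@np.array([x,yy,.05]) for x in(-.1,.1) for yy in(.026,-.026)]+[C+R@np.array([x,-.0475,.02]) for x in(-.1,.1)]
print(((proj(s,P)-[255,135])*[510/65,392/50]+[290,0]).round().tolist())
# level rack: bottles at z .055 and white boxes
print(ray(t,[[348,266.9],[342.5,246],[338,225.4]],.05).round(4).tolist())
im=t["color"];b=cv2.resize(im[208:286,310:362],None,fx=7.6,fy=7.6,interpolation=cv2.INTER_CUBIC)
b2=cv2.resize(im[185:250,205:265],None,fx=6.5,fy=6.5,interpolation=cv2.INTER_CUBIC)
m=np.zeros((600,800,3),np.uint8);m[:b.shape[0],:b.shape[1]]=b;m[:b2.shape[0],400:400+b2.shape[1]]=b2;cv2.imwrite("pics/crop2.png",m)
p=MIX+Rz(MY)@np.array([0,.11,0]);p[2]=.40
print(p,delta(p,down(MY)))
E
```

```text
[[0.6182, 0.3376, 0.11], [0.4217, 0.3172, 0.11]] [[0.6229, 0.2874, 0.0966], [0.4257, 0.27, 0.0966]]
0.1975061297185299 5.948789488213442
0.19799474243931262 5.059666063608952
rack origin [0.52112612 0.31526762 0.11      ] [0.52066386 0.31653937 0.0966    ] 5.503678541049103
[[400.0, 37.0], [353.0, 96.0], [733.0, 138.0], [689.0, 201.0], [339.0, 161.0], [672.0, 269.0]]
[[0.4018, -0.3726, 0.05], [0.4653, -0.3571, 0.05], [0.5293, -0.3443, 0.05]]
[0.54160632 0.10630351 0.4       ] ('shift cm', array([-50.75, -55.03,   0.5 ]), 'turn', array([-1.000e-03,  1.000e-03, -1.258e+00]), 't', 0.1, 'grip', 0.0853)
```

View pics/crop2.png

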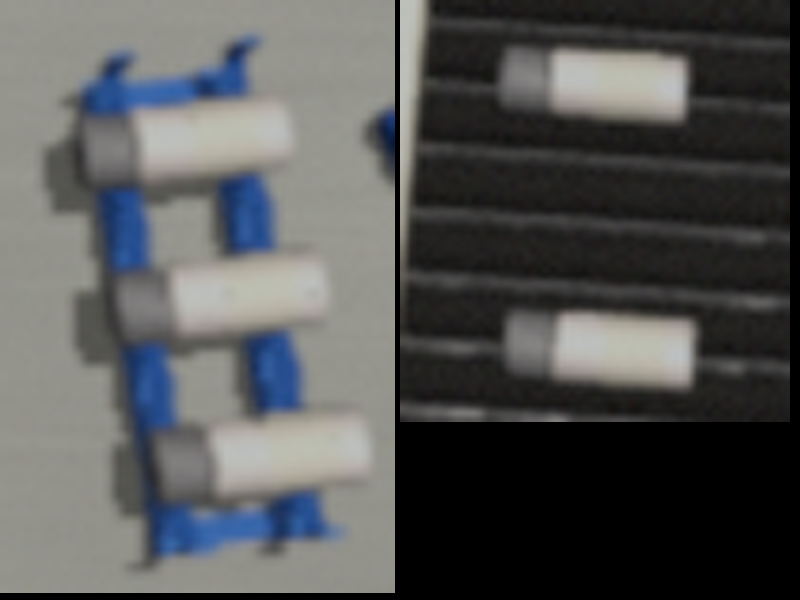

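The crop shows the level-rack bottles' centres at top-image px (334.8,226.7), (339.2,247.3) and (344.9,267.9). The done bottles are at (234.8,197.6) and (235.8,238.4). I'm heading to the isolator now.

step_arm:
  increments:
    - {"wz":-0.14}
    - {"wz":-0.14}
    - {"wz":-0.14}
    - {"wz":-0.14}
    - {"wz":-0.14}
    - {"wz":-0.14}
    - {"wz":-0.14}
    - {"wz":-0.14}
    - {"wz":-0.14,"gripper":5}

```text
invalid input at $.increments[0]: expected keys x, y, z, wx, wy, wz, gripper
```

step_arm:
  increments:
    - {"x":2.4,"y":-4.3}
    - {"x":2.4,"y":-4.3}
    - {"x":2.4,"y":-4.3}
    - {"x":2.4,"y":-4.3}
    - {"x":2.4,"y":-4.3}
    - {"x":2.4,"y":-4.3}
    - {"x":2.4,"y":-4.3}
    - {"x":2.4,"y":-4.3}
    - {"x":2.4,"y":-4.3}
    - {"x":2.4,"y":-4.3}
    - {"x":2.4,"y":-4.3}
    - {"x":2.4,"y":-4.3}
    - {"x":2.4,"y":-4.3}
    - {"x":2.4,"y":-4.3}
    - {"x":2.4,"y":-4.3}

```text
invalid input at $.increments[0]: expected keys x, y, z, wx, wy, wz, gripper
```

```bash
python3 - <<'E'
from h import *
t=np.load("top0.npy",allow_pickle=True).item()
L=ray(t,np.array([[334.8,226.7],[339.2,247.3],[344.9,267.9]]),.05)
a=ray(t,np.array([[84,150],[118,308],[160,465]])/7.6+[310,208],.05);b=ray(t,np.array([[293,135],[327,290],[370,445]])/7.6+[310,208],.05)
print("next",((a+b)/2).round(4).tolist(),np.rad2deg(np.arctan2(-(a-b)[:,0],(a-b)[:,1])).round(1),np.linalg.norm(a-b,axis=1))
a=ray(t,np.array([[100,76],[104,342]])/6.5+[205,185],.104);b=ray(t,np.array([[289,88],[295,352]])/6.5+[205,185],.104)
c=(a+b)/2;print("done",c.round(4).tolist(),np.rad2deg(np.arctan2(-(a-b)[:,0],(a-b)[:,1])).round(1),np.linalg.norm(a-b,axis=1))
print("in mixer",((c-MIX)@Rz(MY)).round(4).tolist())
d=img("wrist");cv2.imwrite("pics/w1.png",d["color"])
g=MIX+Rz(MY)@np.array([0,.11,0]);g[2]=.138;print("bar px",proj(d,g))
g[2]=.30;print(delta(g,down(MY)))
E
```

```text
next [[0.5248, -0.3342, 0.05], [0.4608, -0.347, 0.05], [0.3986, -0.363, 0.05]] [5.7 6.5 6.9] [0.0866516  0.08585252 0.08544008]
done [[0.5974, -0.0207, 0.104], [0.4732, -0.0276, 0.104]] [-2.1 -1.4] [0.08882629 0.08771293]
in mixer [[0.0611, -0.0145, 0.104], [-0.0628, -0.0267, 0.104]]
bar px [[-1358.00303675 -1501.66435327]]
('shift cm', array([-50.74, -55.03,  10.49]), 'turn', array([-1.000e-03,  1.000e-03, -1.258e+00]), 't', 0.1, 'grip', 0.085)
```

View pics/w1.png

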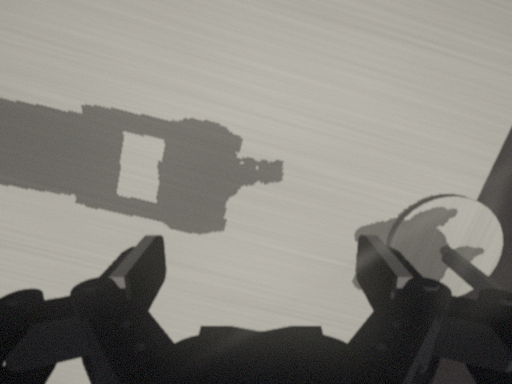

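The arm didn't move, because every row needs all seven keys. The wrist picture shows only bench and the gripper's shadow.

step_arm:
  increments:
    - {"x":0,"y":0,"z":0,"wx":0,"wy":0,"wz":-0.14,"gripper":5}
    - {"x":0,"y":0,"z":0,"wx":0,"wy":0,"wz":-0.14,"gripper":5}
    - {"x":0,"y":0,"z":0,"wx":0,"wy":0,"wz":-0.14,"gripper":5}
    - {"x":0,"y":0,"z":0,"wx":0,"wy":0,"wz":-0.14,"gripper":5}
    - {"x":0,"y":0,"z":0,"wx":0,"wy":0,"wz":-0.14,"gripper":5}
    - {"x":0,"y":0,"z":0,"wx":0,"wy":0,"wz":-0.14,"gripper":5}
    - {"x":0,"y":0,"z":0,"wx":0,"wy":0,"wz":-0.14,"gripper":5}
    - {"x":0,"y":0,"z":0,"wx":0,"wy":0,"wz":-0.14,"gripper":5}
    - {"x":0,"y":0,"z":0,"wx":0,"wy":0,"wz":-0.14,"gripper":5}

```text
time_s: 1.05
position: [0.1471, -0.5299, 0.4044]
tool_rot: [[0.999, -0.034, -0.0], [-0.034, -0.999, 0.001], [-0.0, -0.001, -1.0]]
ft_force: [0.7, 0.9, -1.6]
grip_width: 0.0498
```

step_arm:
  increments:
    - {"x":2.4,"y":-4.3,"z":0,"wx":0,"wy":0,"wz":0,"gripper":5}
    - {"x":2.4,"y":-4.3,"z":0,"wx":0,"wy":0,"wz":0,"gripper":5}
    - {"x":2.4,"y":-4.3,"z":0,"wx":0,"wy":0,"wz":0,"gripper":5}
    - {"x":2.4,"y":-4.3,"z":0,"wx":0,"wy":0,"wz":0,"gripper":5}
    - {"x":2.4,"y":-4.3,"z":0,"wx":0,"wy":0,"wz":0,"gripper":5}
    - {"x":2.4,"y":-4.3,"z":0,"wx":0,"wy":0,"wz":0,"gripper":5}
    - {"x":2.4,"y":-4.3,"z":0,"wx":0,"wy":0,"wz":0,"gripper":5}
    - {"x":2.4,"y":-4.3,"z":0,"wx":0,"wy":0,"wz":0,"gripper":5}
    - {"x":2.4,"y":-4.3,"z":0,"wx":0,"wy":0,"wz":0,"gripper":5}
    - {"x":2.4,"y":-4.3,"z":0,"wx":0,"wy":0,"wz":0,"gripper":5}
    - {"x":2.4,"y":-4.3,"z":0,"wx":0,"wy":0,"wz":0,"gripper":5}
    - {"x":2.4,"y":-4.3,"z":0,"wx":0,"wy":0,"wz":0,"gripper":5}
    - {"x":2.4,"y":-4.3,"z":0,"wx":0,"wy":0,"wz":0,"gripper":5}
    - {"x":2.4,"y":-4.3,"z":0,"wx":0,"wy":0,"wz":0,"gripper":5}
    - {"x":2.4,"y":-4.3,"z":0,"wx":0,"wy":0,"wz":0,"gripper":5}
    - {"x":0,"y":0,"z":0,"wx":0,"wy":0,"wz":0,"gripper":5}

```text
time_s: 2.65
position: [0.5341, 0.1042, 0.4038]
tool_rot: [[0.999, -0.035, -0.0], [-0.035, -0.999, 0.001], [-0.0, -0.001, -1.0]]
ft_force: [-0.1, -0.3, -0.6]
grip_width: 0.0496
```

```bash
python3 - <<'E'
from h import *
d=img("wrist");cv2.imwrite("pics/w2.png",d["color"])
g=MIX+Rz(MY)@np.array([0,.11,0]);g[2]=.138;print("bar px",proj(d,g))
print("done px",proj(d,[[.5974,-.0207,.1],[.4732,-.0276,.1]]))
g[2]=.30;print(delta(g,down(MY)))
E
```

```text
bar px [[270.41802889 187.57203128]]
done px [[329.71839198 300.86906549]
 [203.54169603 310.64397375]]
('shift cm', array([ 0.83, -0.44, 10.39]), 'turn', array([-0.   ,  0.001,  0.006]), 't', 2.7, 'grip', 0.0499)
```

View pics/w2.png

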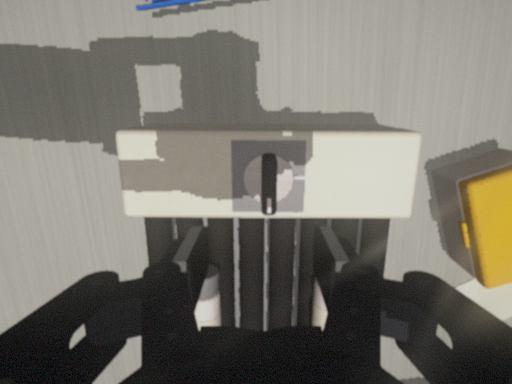

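The wrist view shows the isolator bar centred at (269,184) against a predicted (270,188), so it is about 2 mm further +y. I'll descend and grip it.

step_arm:
  increments:
    - {"x":0.75,"y":-0.6,"z":0,"wx":0,"wy":0,"wz":0,"gripper":5}
    - {"x":0,"y":0,"z":3,"wx":0,"wy":0,"wz":0,"gripper":5}
    - {"x":0,"y":0,"z":3,"wx":0,"wy":0,"wz":0,"gripper":4}
    - {"x":0,"y":0,"z":3,"wx":0,"wy":0,"wz":0,"gripper":4}
    - {"x":0,"y":0,"z":2.3,"wx":0,"wy":0,"wz":0,"gripper":4}
    - {"x":0,"y":0,"z":0,"wx":0,"wy":0,"wz":0,"gripper":4}
    - {"x":0,"y":0,"z":0,"wx":0,"wy":0,"wz":0,"gripper":0.8}
    - {"x":0,"y":0,"z":0,"wx":0,"wy":0,"wz":0,"gripper":0.8}
    - {"x":0,"y":0,"z":0,"wx":0,"wy":0,"wz":0,"gripper":0.8}
    - {"x":0,"y":0,"z":0,"wx":0,"wy":0,"wz":0,"gripper":0.8}
  newtons: 50

```text
time_s: 3.7
position: [0.5403, 0.1056, 0.2935]
tool_rot: [[0.999, -0.04, 0.002], [-0.04, -0.999, -0.001], [0.002, 0.001, -1.0]]
ft_force: [-3.8, -1.8, 6.3]
grip_width: 0.0112
```

step_arm:
  increments:
    - {"x":0,"y":0,"z":0,"wx":0,"wy":0,"wz":-0.1,"gripper":0.8}
    - {"x":0,"y":0,"z":0,"wx":0,"wy":0,"wz":-0.14,"gripper":0.8}
    - {"x":0,"y":0,"z":0,"wx":0,"wy":0,"wz":-0.14,"gripper":0.8}
    - {"x":0,"y":0,"z":0,"wx":0,"wy":0,"wz":-0.14,"gripper":0.8}
    - {"x":0,"y":0,"z":0,"wx":0,"wy":0,"wz":-0.14,"gripper":0.8}
    - {"x":0,"y":0,"z":0,"wx":0,"wy":0,"wz":-0.14,"gripper":0.8}
    - {"x":0,"y":0,"z":0,"wx":0,"wy":0,"wz":-0.14,"gripper":0.8}
    - {"x":0,"y":0,"z":0,"wx":0,"wy":0,"wz":-0.14,"gripper":0.8}
    - {"x":0,"y":0,"z":0,"wx":0,"wy":0,"wz":-0.14,"gripper":0.8}
    - {"x":0,"y":0,"z":0,"wx":0,"wy":0,"wz":-0.14,"gripper":0.8}
    - {"x":0,"y":0,"z":0,"wx":0,"wy":0,"wz":-0.14,"gripper":0.8}
    - {"x":0,"y":0,"z":0,"wx":0,"wy":0,"wz":0,"gripper":0.8}

```text
time_s: 4.9
position: [0.5407, 0.1061, 0.2935]
tool_rot: [[0.109, 0.994, 0.004], [0.994, -0.109, 0.001], [0.001, 0.004, -1.0]]
ft_force: [1.0, 2.1, 6.3]
grip_width: 0.0106
```

step_arm:
  increments:
    - {"x":0,"y":0,"z":0,"wx":0,"wy":0,"wz":0,"gripper":5}
    - {"x":0,"y":0,"z":0,"wx":0,"wy":0,"wz":0,"gripper":5}
    - {"x":0,"y":0,"z":0,"wx":0,"wy":0,"wz":0,"gripper":5}
    - {"x":0,"y":0,"z":-5,"wx":0,"wy":0,"wz":0,"gripper":5}
    - {"x":0,"y":0,"z":-5,"wx":0,"wy":0,"wz":0.1,"gripper":5}
    - {"x":0,"y":0,"z":0,"wx":0,"wy":0,"wz":0.14,"gripper":5}
    - {"x":0,"y":0,"z":0,"wx":0,"wy":0,"wz":0.14,"gripper":5}
    - {"x":0,"y":0,"z":0,"wx":0,"wy":0,"wz":0.14,"gripper":5}
    - {"x":0,"y":0,"z":0,"wx":0,"wy":0,"wz":0.14,"gripper":5}
    - {"x":0,"y":0,"z":0,"wx":0,"wy":0,"wz":0.14,"gripper":5}
    - {"x":0,"y":0,"z":0,"wx":0,"wy":0,"wz":0.14,"gripper":5}
    - {"x":0,"y":0,"z":0,"wx":0,"wy":0,"wz":0.14,"gripper":5}
    - {"x":0,"y":0,"z":0,"wx":0,"wy":0,"wz":0.14,"gripper":5}
    - {"x":0,"y":0,"z":0,"wx":0,"wy":0,"wz":0.14,"gripper":5}
    - {"x":0,"y":0,"z":0,"wx":0,"wy":0,"wz":0.14,"gripper":5}
    - {"x":0,"y":0,"z":0,"wx":0,"wy":0,"wz":0,"gripper":5}
    - {"x":0,"y":0,"z":0,"wx":0,"wy":0,"wz":0,"gripper":5}

```text
time_s: 6.6
position: [0.5403, 0.1058, 0.3916]
tool_rot: [[0.999, -0.037, -0.0], [-0.037, -0.999, -0.0], [-0.0, 0.0, -1.0]]
ft_force: [0.2, 0.5, 0.3]
grip_width: 0.0502
```

```bash
python3 - <<'E'
from h import *
d=img("wrist");cv2.imwrite("pics/w3.png",d["color"])
print("done px",proj(d,[[.5974,-.0207,.1],[.4732,-.0276,.1]]))
g=MIX+Rz(MY)@np.array([-.062,-.03,0]);g[2]=.38;print(delta(g,down(MY)))
E
```

```text
done px [[325.9895441  309.82966458]
 [195.19808088 320.10521895]]
('shift cm', array([-6.14, 13.92,  1.17]), 'turn', array([0.   , 0.   , 0.005]), 't', 6.7, 'grip', 0.0501)
```

View pics/w3.png

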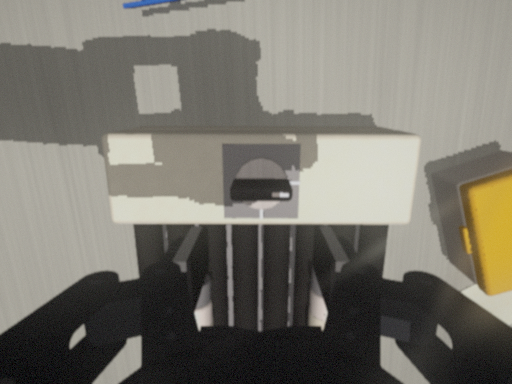

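The isolator is off: the bar lies across the rollers at (262,188) with its pointer at +x. I'm going to the first finished bottle in the -62 groove.

step_arm:
  increments:
    - {"x":-2.07,"y":4.5,"z":0,"wx":0,"wy":0,"wz":0,"gripper":5}
    - {"x":-2.07,"y":4.5,"z":0,"wx":0,"wy":0,"wz":0,"gripper":5}
    - {"x":-2.07,"y":4.5,"z":0,"wx":0,"wy":0,"wz":0,"gripper":5}
    - {"x":0,"y":0,"z":4,"wx":0,"wy":0,"wz":0,"gripper":5}
    - {"x":0,"y":0,"z":4,"wx":0,"wy":0,"wz":0,"gripper":5}
    - {"x":0,"y":0,"z":2,"wx":0,"wy":0,"wz":0,"gripper":5}
    - {"x":0,"y":0,"z":0,"wx":0,"wy":0,"wz":0,"gripper":5}
    - {"x":0,"y":0,"z":0,"wx":0,"wy":0,"wz":0,"gripper":5}

```text
time_s: 7.45
position: [0.4733, -0.0266, 0.2924]
tool_rot: [[0.999, -0.039, 0.001], [-0.039, -0.999, -0.0], [0.001, 0.0, -1.0]]
ft_force: [0.8, -0.1, 0.1]
grip_width: 0.05
```

```bash
python3 - <<'E'
from h import *
print(delta([.4732,-.0272,.2634],down(MY)))
E
```

```text
('shift cm', array([-0.01,  0.06,  2.9 ]), 'turn', array([ 0.   , -0.001,  0.003]), 't', 7.5, 'grip', 0.05)
```

step_arm:
  increments:
    - {"x":0,"y":0,"z":1.5,"wx":0,"wy":0,"wz":0,"gripper":5}
    - {"x":0,"y":0,"z":1.3,"wx":0,"wy":0,"wz":0,"gripper":5}
    - {"x":0,"y":0,"z":0,"wx":0,"wy":0,"wz":0,"gripper":5}
    - {"x":0,"y":0,"z":0,"wx":0,"wy":0,"wz":0,"gripper":2.6}
    - {"x":0,"y":0,"z":0,"wx":0,"wy":0,"wz":0,"gripper":2.6}
    - {"x":0,"y":0,"z":0,"wx":0,"wy":0,"wz":0,"gripper":2.6}
    - {"x":0,"y":0,"z":0,"wx":0,"wy":0,"wz":0,"gripper":2.6}
    - {"x":0,"y":0,"z":0,"wx":0,"wy":0,"wz":0,"gripper":2.6}
  newtons: 50

```text
time_s: 8.25
position: [0.4729, -0.0265, 0.2653]
tool_rot: [[0.999, -0.039, 0.002], [-0.039, -0.999, -0.001], [0.002, 0.001, -1.0]]
ft_force: [-3.0, -0.6, 6.1]
grip_width: 0.0301
```

```bash
cat >> h.py <<'E'
SY=np.deg2rad(5.5); SC=np.array([.5209,.3159,.055]); SR=Rz(SY)@Rx(.26)
def slope(gx,h,lift,y=0):
    "TCP target: bottle axis h ahead of the TCP, in groove gx"
    return SC+SR@np.array([gx,y,.0195+h+lift]), SR@np.diag([1.,-1,-1])
E
python3 - <<'E'
from h import *
p,R=slope(-.065,.1658,.08); print(p)
s=env.observe(); q=np.array(s["position"])+[0,0,.14]
print("world",p-q); R0=np.array(s["tool_rot"]); print("in current tool axes",(R0.T@(p-q)*100).round(2),"turn",cv2.Rodrigues(R0.T@R)[0].ravel().round(3))
E
```

```text
[0.46273626 0.24178055 0.31138326]
world [-0.01017869  0.26831865 -0.093959  ]
in current tool axes [ -2.09 -26.78   9.37] turn [ 0.26  -0.019 -0.134]
```

step_arm:
  increments:
    - {"x":0,"y":0,"z":-2,"wx":0,"wy":0,"wz":0,"gripper":2.6}
    - {"x":0,"y":0,"z":-4,"wx":0,"wy":0,"wz":0,"gripper":2.6}
    - {"x":0,"y":0,"z":-4,"wx":0,"wy":0,"wz":0,"gripper":2.6}
    - {"x":0,"y":0,"z":-4,"wx":0,"wy":0,"wz":0,"gripper":2.6}
    - {"x":0,"y":0,"z":0,"wx":0,"wy":0,"wz":0,"gripper":2.6}

```text
time_s: 8.75
position: [0.4729, -0.0264, 0.4097]
tool_rot: [[0.999, -0.039, 0.011], [-0.039, -0.999, -0.003], [0.011, 0.003, -1.0]]
ft_force: [-0.3, -0.2, -1.5]
grip_width: 0.0301
```

step_arm:
  increments:
    - {"x":-0.3,"y":-3.8,"z":0,"wx":0,"wy":0,"wz":0,"gripper":2.6}
    - {"x":-0.3,"y":-3.8,"z":0,"wx":0,"wy":0,"wz":0,"gripper":2.6}
    - {"x":-0.3,"y":-3.8,"z":0,"wx":0,"wy":0,"wz":0,"gripper":2.6}
    - {"x":-0.3,"y":-3.8,"z":0,"wx":0,"wy":0,"wz":0,"gripper":2.6}
    - {"x":-0.3,"y":-3.8,"z":0,"wx":0,"wy":0,"wz":0,"gripper":2.6}
    - {"x":-0.3,"y":-3.8,"z":0,"wx":0,"wy":0,"wz":0,"gripper":2.6}
    - {"x":-0.3,"y":-3.8,"z":0,"wx":0,"wy":0,"wz":0,"gripper":2.6}
    - {"x":0,"y":0,"z":1.8,"wx":0.09,"wy":0,"wz":-0.045,"gripper":2.6}
    - {"x":0,"y":0,"z":1.8,"wx":0.09,"wy":0,"wz":-0.045,"gripper":2.6}
    - {"x":0,"y":0,"z":1.8,"wx":0.08,"wy":0,"wz":-0.045,"gripper":2.6}
    - {"x":0,"y":0,"z":0,"wx":0,"wy":0,"wz":0,"gripper":2.6}
    - {"x":0,"y":0,"z":0,"wx":0,"wy":0,"wz":0,"gripper":2.6}

```text
time_s: 9.95
position: [0.4626, 0.2448, 0.3506]
tool_rot: [[0.996, 0.094, -0.006], [0.092, -0.963, 0.255], [0.018, -0.254, -0.967]]
ft_force: [-0.3, -0.3, -0.9]
grip_width: 0.0299
```

```bash
python3 - <<'E'
from h import *
print(delta(*slope(-.065,.1658,.04)))
for n in("wrist","scene"):
    d=img(n); cv2.imwrite(f"pics/{n}4.png",d["color"])
    print(proj(d,[SC+SR@np.array([-.065,y,0]) for y in(-.03,.03)]).round(1).tolist())
E
```

```text
('shift cm', array([-0.16,  1.27,  7.72]), 'turn', array([ 0.003, -0.018,  0.001]), 't', 9.9, 'grip', 0.0299)
[[254.4, 223.5], [254.2, 158.2]]
[[270.6, 158.6], [277.2, 150.0]]
```

View pics/wrist4.png

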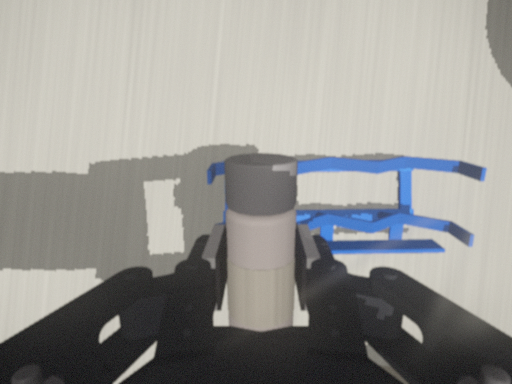

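The bottle is held at column ~260 (cap top row 158), in line with the near groove and with its cap uphill. I'm lowering it.

step_arm:
  increments:
    - {"x":-0.15,"y":1.3,"z":3.5,"wx":0,"wy":-0.018,"wz":0,"gripper":2.6}
    - {"x":0,"y":0,"z":3.5,"wx":0,"wy":0,"wz":0,"gripper":2.6}
    - {"x":0,"y":0,"z":2,"wx":0,"wy":0,"wz":0,"gripper":2.6}
    - {"x":0,"y":0,"z":1,"wx":0,"wy":0,"wz":0,"gripper":2.6}
    - {"x":0,"y":0,"z":0,"wx":0,"wy":0,"wz":0,"gripper":2.6}
    - {"x":0,"y":0,"z":0,"wx":0,"wy":0,"wz":0,"gripper":2.6}

```text
time_s: 10.65
position: [0.4609, 0.2578, 0.2513]
tool_rot: [[0.995, 0.095, -0.023], [0.098, -0.962, 0.255], [0.003, -0.256, -0.967]]
ft_force: [0.8, -0.3, 0.7]
grip_width: 0.03
```

```bash
python3 - <<'E'
from h import *
print(delta(*slope(-.065,.1658,0))); print(env.observe()["ft_force"])
E
```

```text
('shift cm', array([0.03, 0.02, 1.78]), 'turn', array([ 0.001, -0.002,  0.003]), 't', 10.7, 'grip', 0.03)
[ 0.75189074 -0.26241868  0.67497382]
```

step_arm:
  increments:
    - {"x":0,"y":0,"z":0.9,"wx":0,"wy":0,"wz":0,"gripper":2.6}
    - {"x":0,"y":0,"z":0.4,"wx":0,"wy":0,"wz":0,"gripper":2.6}
    - {"x":0,"y":0,"z":0.4,"wx":0,"wy":0,"wz":0,"gripper":2.6}
    - {"x":0,"y":0,"z":0,"wx":0,"wy":0,"wz":0,"gripper":2.6}
    - {"x":0,"y":0,"z":0,"wx":0,"wy":0,"wz":0,"gripper":2.6}

```text
time_s: 11.15
position: [0.4611, 0.2621, 0.2346]
tool_rot: [[0.995, 0.095, -0.02], [0.097, -0.962, 0.256], [0.005, -0.257, -0.966]]
ft_force: [4.1, -1.9, 4.9]
grip_width: 0.0301
```

step_arm:
  increments:
    - {"x":0,"y":0,"z":0,"wx":0,"wy":0,"wz":0,"gripper":3.2}
    - {"x":0,"y":0,"z":0,"wx":0,"wy":0,"wz":0,"gripper":3.6}
    - {"x":0,"y":0,"z":0,"wx":0,"wy":0,"wz":0,"gripper":4.6}
    - {"x":0,"y":0,"z":0,"wx":0,"wy":0,"wz":0,"gripper":5}
    - {"x":0,"y":0,"z":0,"wx":0,"wy":0,"wz":0,"gripper":5}
    - {"x":0,"y":0,"z":-3,"wx":0,"wy":0,"wz":0,"gripper":5}
    - {"x":0,"y":0,"z":-4,"wx":0,"wy":0,"wz":0,"gripper":5}
    - {"x":0,"y":0,"z":-4,"wx":0,"wy":0,"wz":0,"gripper":5}
    - {"x":0,"y":0,"z":-4,"wx":-0.09,"wy":0,"wz":0.045,"gripper":5}
    - {"x":0,"y":0,"z":0,"wx":-0.09,"wy":0,"wz":0.045,"gripper":5}
    - {"x":0,"y":0,"z":0,"wx":-0.08,"wy":0,"wz":0.045,"gripper":5}
    - {"x":0,"y":0,"z":0,"wx":0,"wy":0,"wz":0,"gripper":5}

```text
time_s: 12.35
position: [0.4634, 0.2241, 0.3786]
tool_rot: [[0.999, -0.035, -0.017], [-0.035, -0.999, -0.003], [-0.017, 0.003, -1.0]]
ft_force: [-0.6, -0.1, -0.8]
grip_width: 0.05
```

```bash
python3 - <<'E'
from h import *
print(delta([.597,-.0207,.38],down(MY)),env.observe()["position"])
d=img("wrist"); cv2.imwrite("pics/wrist5.png",d["color"])
p=[SC+SR@np.array([-.065,y,.0195]) for y in(-.0425,.0425)]
print(proj(d,p).round(1).tolist())
t=img("top"); s=img("scene")
a=cv2.resize(t["color"][175:270,105:270],(800,460))
b=cv2.resize(s["color"][110:190,180:330],(400,213));m=np.zeros((600,800,3),np.uint8);m[:460]=a;cv2.imwrite("pics/t5.png",m[:460])
cv2.imwrite("pics/v5.png",np.hstack([d["color"][:, :400],cv2.resize(s["color"][110:190,240:320],(384,384))]))
E
```

```text
('shift cm', array([14.21, 24.  , -0.31]), 'turn', array([0.003, 0.017, 0.007]), 't', 12.3, 'grip', 0.05) [0.46344688 0.22413411 0.3785714 ]
[[261.8, 130.5], [247.2, 22.8]]
```

View pics/v5.png

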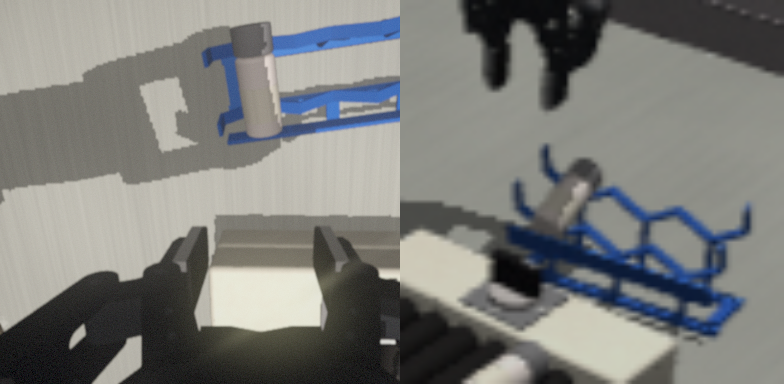

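The bottle sits in the near groove. Its ends are at about (263,135) and (250,24) against a prediction of (262,130) and (247,23), cap uphill. Now the second finished bottle.

step_arm:
  increments:
    - {"x":0,"y":0,"z":0,"wx":0,"wy":0.017,"wz":0,"gripper":5}
    - {"x":2.37,"y":4,"z":0,"wx":0,"wy":0,"wz":0,"gripper":5}
    - {"x":2.37,"y":4,"z":0,"wx":0,"wy":0,"wz":0,"gripper":5}
    - {"x":2.37,"y":4,"z":0,"wx":0,"wy":0,"wz":0,"gripper":5}
    - {"x":2.37,"y":4,"z":0,"wx":0,"wy":0,"wz":0,"gripper":5}
    - {"x":2.37,"y":4,"z":0,"wx":0,"wy":0,"wz":0,"gripper":5}
    - {"x":2.37,"y":4,"z":0,"wx":0,"wy":0,"wz":0,"gripper":5}
    - {"x":0,"y":0,"z":4,"wx":0,"wy":0,"wz":0,"gripper":5}
    - {"x":0,"y":0,"z":4,"wx":0,"wy":0,"wz":0,"gripper":5}
    - {"x":0,"y":0,"z":0,"wx":0,"wy":0,"wz":0,"gripper":5}
    - {"x":0,"y":0,"z":0,"wx":0,"wy":0,"wz":0,"gripper":5}

```text
time_s: 13.6
position: [0.5977, -0.0212, 0.3]
tool_rot: [[0.999, -0.035, 0.001], [-0.035, -0.999, -0.002], [0.001, 0.002, -1.0]]
ft_force: [-0.0, -0.9, 1.2]
grip_width: 0.05
```

```bash
python3 - <<'E'
from h import *
print(delta([.597,-.0207,.2634],down(MY)))
E
```

```text
('shift cm', array([-0.07, -0.06,  3.66]), 'turn', array([ 0.002, -0.001,  0.007]), 't', 13.6, 'grip', 0.05)
```

step_arm:
  increments:
    - {"x":-0.07,"y":-0.06,"z":2,"wx":0,"wy":0,"wz":0,"gripper":5}
    - {"x":0,"y":0,"z":1.6,"wx":0,"wy":0,"wz":0,"gripper":5}
    - {"x":0,"y":0,"z":0,"wx":0,"wy":0,"wz":0,"gripper":5}
    - {"x":0,"y":0,"z":0,"wx":0,"wy":0,"wz":0,"gripper":2.6}
    - {"x":0,"y":0,"z":0,"wx":0,"wy":0,"wz":0,"gripper":2.6}
    - {"x":0,"y":0,"z":0,"wx":0,"wy":0,"wz":0,"gripper":2.6}
    - {"x":0,"y":0,"z":0,"wx":0,"wy":0,"wz":0,"gripper":2.6}
    - {"x":0,"y":0,"z":0,"wx":0,"wy":0,"wz":0,"gripper":2.6}

```text
time_s: 14.4
position: [0.5969, -0.0206, 0.2658]
tool_rot: [[0.999, -0.035, 0.004], [-0.035, -0.999, -0.003], [0.004, 0.003, -1.0]]
ft_force: [-3.1, 0.6, 4.2]
grip_width: 0.0301
```

step_arm:
  increments:
    - {"x":0,"y":0,"z":-2,"wx":0,"wy":0,"wz":0,"gripper":2.6}
    - {"x":0,"y":0,"z":-4,"wx":0,"wy":0,"wz":0,"gripper":2.6}
    - {"x":0,"y":0,"z":-4,"wx":0,"wy":0,"wz":0,"gripper":2.6}
    - {"x":0,"y":0,"z":-4,"wx":0,"wy":0,"wz":0,"gripper":2.6}
    - {"x":0,"y":0,"z":0,"wx":0,"wy":0,"wz":0,"gripper":2.6}

```text
time_s: 14.9
position: [0.5964, -0.02, 0.4109]
tool_rot: [[0.999, -0.035, 0.014], [-0.035, -0.999, -0.005], [0.014, 0.005, -1.0]]
ft_force: [0.3, 0.5, -1.0]
grip_width: 0.03
```

```bash
python3 - <<'E'
from h import *
for g in(0,.065): print(delta(*slope(g,.1658,.08)))
E
```

```text
('shift cm', array([ -7.96, -26.59,   9.71]), 'turn', array([ 0.265, -0.03 , -0.129]), 't', 14.9, 'grip', 0.03)
('shift cm', array([ -1.52, -27.44,   9.8 ]), 'turn', array([ 0.265, -0.03 , -0.129]), 't', 14.9, 'grip', 0.03)
```

step_arm:
  increments:
    - {"x":-1.12,"y":-3.7,"z":0,"wx":0,"wy":0,"wz":0,"gripper":2.6}
    - {"x":-1.12,"y":-3.7,"z":0,"wx":0,"wy":0,"wz":0,"gripper":2.6}
    - {"x":-1.12,"y":-3.7,"z":0,"wx":0,"wy":0,"wz":0,"gripper":2.6}
    - {"x":-1.12,"y":-3.7,"z":0,"wx":0,"wy":0,"wz":0,"gripper":2.6}
    - {"x":-1.12,"y":-3.7,"z":0,"wx":0,"wy":0,"wz":0,"gripper":2.6}
    - {"x":-1.12,"y":-3.7,"z":0,"wx":0,"wy":0,"wz":0,"gripper":2.6}
    - {"x":-1.12,"y":-3.7,"z":0,"wx":0,"wy":0,"wz":0,"gripper":2.6}
    - {"x":0,"y":0,"z":1.8,"wx":0.09,"wy":-0.01,"wz":-0.043,"gripper":2.6}
    - {"x":0,"y":0,"z":1.8,"wx":0.09,"wy":-0.01,"wz":-0.043,"gripper":2.6}
    - {"x":0,"y":0,"z":1.8,"wx":0.08,"wy":-0.01,"wz":-0.043,"gripper":2.6}
    - {"x":0,"y":0,"z":0,"wx":0,"wy":0,"wz":0,"gripper":2.6}
    - {"x":0,"y":0,"z":0,"wx":0,"wy":0,"wz":0,"gripper":2.6}

```text
time_s: 16.1
position: [0.5271, 0.2459, 0.3498]
tool_rot: [[0.995, 0.089, -0.035], [0.095, -0.963, 0.252], [-0.012, -0.254, -0.967]]
ft_force: [0.5, -0.8, -0.6]
grip_width: 0.0302
```

```bash
python3 - <<'E'
from h import *
print(delta(*slope(0,.1658,.018)))
E
```

```text
('shift cm', array([0.17, 0.75, 9.97]), 'turn', array([ 0.003,  0.011, -0.004]), 't', 16.1, 'grip', 0.0302)
```

step_arm:
  increments:
    - {"x":0.17,"y":0.75,"z":3,"wx":0,"wy":0.011,"wz":0,"gripper":2.6}
    - {"x":0,"y":0,"z":3,"wx":0,"wy":0,"wz":0,"gripper":2.6}
    - {"x":0,"y":0,"z":2,"wx":0,"wy":0,"wz":0,"gripper":2.6}
    - {"x":0,"y":0,"z":1.5,"wx":0,"wy":0,"wz":0,"gripper":2.6}
    - {"x":0,"y":0,"z":0.5,"wx":0,"wy":0,"wz":0,"gripper":2.6}
    - {"x":0,"y":0,"z":0,"wx":0,"wy":0,"wz":0,"gripper":2.6}

```text
time_s: 16.7
position: [0.5267, 0.2645, 0.251]
tool_rot: [[0.996, 0.09, -0.024], [0.093, -0.963, 0.254], [-0.001, -0.255, -0.967]]
ft_force: [-0.2, -0.0, -0.3]
grip_width: 0.0305
```

```bash
python3 - <<'E'
from h import *
print(delta(*slope(0,.1658,0)))
E
```

```text
('shift cm', array([-0.09,  0.04,  1.74]), 'turn', array([ 0.002,  0.   , -0.003]), 't', 16.7, 'grip', 0.0305)
```

step_arm:
  increments:
    - {"x":0,"y":0,"z":0.9,"wx":0,"wy":0,"wz":0,"gripper":2.6}
    - {"x":0,"y":0,"z":0.4,"wx":0,"wy":0,"wz":0,"gripper":2.6}
    - {"x":0,"y":0,"z":0.4,"wx":0,"wy":0,"wz":0,"gripper":2.6}
    - {"x":0,"y":0,"z":0,"wx":0,"wy":0,"wz":0,"gripper":2.6}
    - {"x":0,"y":0,"z":0,"wx":0,"wy":0,"wz":0,"gripper":2.6}

```text
time_s: 17.2
position: [0.5265, 0.2687, 0.2345]
tool_rot: [[0.996, 0.09, -0.023], [0.092, -0.962, 0.255], [0.001, -0.256, -0.967]]
ft_force: [3.2, 0.3, 1.2]
grip_width: 0.0301
```

step_arm:
  increments:
    - {"x":0.1,"y":0,"z":0.15,"wx":0,"wy":0,"wz":0,"gripper":2.6}
    - {"x":0,"y":0,"z":0,"wx":0,"wy":0,"wz":0,"gripper":2.6}
    - {"x":0,"y":0,"z":0,"wx":0,"wy":0,"wz":0,"gripper":3.2}
    - {"x":0,"y":0,"z":0,"wx":0,"wy":0,"wz":0,"gripper":3.6}
    - {"x":0,"y":0,"z":0,"wx":0,"wy":0,"wz":0,"gripper":4.6}
    - {"x":0,"y":0,"z":0,"wx":0,"wy":0,"wz":0,"gripper":5}
    - {"x":0,"y":0,"z":0,"wx":0,"wy":0,"wz":0,"gripper":5}
    - {"x":0,"y":0,"z":-3,"wx":0,"wy":0,"wz":0,"gripper":5}
    - {"x":0,"y":0,"z":-4,"wx":0,"wy":0,"wz":0,"gripper":5}
    - {"x":0,"y":0,"z":-4,"wx":0,"wy":0,"wz":0,"gripper":5}
    - {"x":0,"y":0,"z":-4,"wx":-0.09,"wy":0,"wz":0,"gripper":5}
    - {"x":0,"y":0,"z":0,"wx":-0.09,"wy":0,"wz":0,"gripper":5}
    - {"x":0,"y":0,"z":0,"wx":-0.08,"wy":0,"wz":0,"gripper":5}
    - {"x":0,"y":0,"z":0,"wx":0,"wy":0,"wz":0,"gripper":5}

```text
time_s: 18.6
position: [0.5306, 0.2313, 0.3776]
tool_rot: [[0.996, 0.094, -0.001], [0.094, -0.996, -0.002], [-0.001, 0.002, -1.0]]
ft_force: [-0.0, 1.3, -0.6]
grip_width: 0.05
```

```bash
python3 - <<'E'
from h import *
d=img("wrist"); 
for g in(-.065,0): print("slope px",proj(d,[SC+SR@np.array([g,y,.0195]) for y in(-.0425,.0425)]).round(1).tolist())
t=img("top"); a=cv2.resize(t["color"][200:290,290:400],(400,327),interpolation=cv2.INTER_CUBIC)
m=np.zeros((384,800,3),np.uint8); m[:,:400]=d["color"][:,100:500]; m[:327,400:]=a; cv2.imwrite("pics/v6.png",m)
im=t["color"]; hsv=cv2.cvtColor(im,cv2.COLOR_BGR2HSV); g=hsv[...,2]
wm=((hsv[...,1]<45)&(g>175)).astype(np.uint8)*255
for c in cv2.findContours(wm,cv2.RETR_EXTERNAL,cv2.CHAIN_APPROX_NONE)[0]:
    if cv2.contourArea(c)>40:print(cv2.contourArea(c),np.array(cv2.minAreaRect(c)[0]).round(1))
print(delta([.5248,-.334,.38],down(np.deg2rad(6.2))))
E
```

```text
slope px [[185.2, 131.7], [171.4, 23.0]]
slope px [[259.3, 131.6], [258.8, 22.8]]
104.5 [348.  266.7]
101.5 [342.5 245.8]
96.5 [338.  225.3]
331.0 [274.4 222. ]
1463.5 [192.  215.5]
168.0 [319.5 160.8]
760.5 [256.3 129.4]
('shift cm', array([-5.87, 56.22, -0.32]), 'turn', array([-0.001,  0.002, -0.015]), 't', 18.7, 'grip', 0.0501)
```

View pics/v6.png

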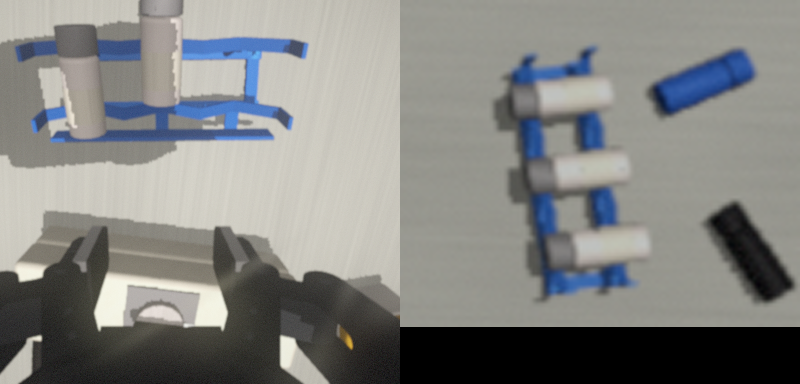

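The first bottle is good, with its foot at (185,134). The second sits about 20 mm too far uphill: its foot is at crop (160,104), which is (260,104) in the full image, against an expected row of 131. The three waiting bottles are undisturbed. I'll regrip the second one and bring it ~16 mm down the slope.

step_arm:
  increments:
    - {"x":0,"y":-1,"z":0,"wx":0.09,"wy":0,"wz":0,"gripper":5}
    - {"x":0,"y":-1,"z":0,"wx":0.09,"wy":0,"wz":0,"gripper":5}
    - {"x":0,"y":0,"z":4,"wx":0.08,"wy":0,"wz":0,"gripper":5}
    - {"x":0,"y":0,"z":0,"wx":0,"wy":0,"wz":0,"gripper":5}
    - {"x":0,"y":0,"z":0,"wx":0,"wy":0,"wz":0,"gripper":5}

```text
time_s: 19.2
position: [0.5285, 0.2577, 0.3391]
tool_rot: [[0.996, 0.089, -0.027], [0.093, -0.963, 0.253], [-0.003, -0.255, -0.967]]
ft_force: [-0.1, -0.4, 0.5]
grip_width: 0.0497
```

```bash
python3 - <<'E'
from h import *
print(delta(*slope(0.001,.1645,0,.008)))
E
```

```text
('shift cm', array([-0.07,  0.81, 10.56]), 'turn', array([ 0.002,  0.002, -0.004]), 't', 19.2, 'grip', 0.0497)
```

step_arm:
  increments:
    - {"x":-0.05,"y":0.8,"z":2,"wx":0,"wy":0,"wz":0,"gripper":5}
    - {"x":0,"y":0,"z":3,"wx":0,"wy":0,"wz":0,"gripper":5}
    - {"x":0,"y":0,"z":3,"wx":0,"wy":0,"wz":0,"gripper":5}
    - {"x":0,"y":0,"z":2.5,"wx":0,"wy":0,"wz":0,"gripper":5}
    - {"x":0,"y":0,"z":0,"wx":0,"wy":0,"wz":0,"gripper":5}
    - {"x":0,"y":0,"z":0,"wx":0,"wy":0,"wz":0,"gripper":2.6}
    - {"x":0,"y":0,"z":0,"wx":0,"wy":0,"wz":0,"gripper":2.6}
    - {"x":0,"y":0,"z":0,"wx":0,"wy":0,"wz":0,"gripper":2.6}
    - {"x":0,"y":0,"z":0,"wx":0,"wy":0,"wz":0,"gripper":2.6}
    - {"x":0,"y":0,"z":0,"wx":0,"wy":0,"wz":0,"gripper":2.6}
    - {"x":0,"y":0,"z":-0.6,"wx":0,"wy":0,"wz":0,"gripper":2.6}
    - {"x":0,"y":0.8,"z":0,"wx":0,"wy":0,"wz":0,"gripper":2.6}
    - {"x":0,"y":0.8,"z":0,"wx":0,"wy":0,"wz":0,"gripper":2.6}
    - {"x":0,"y":0,"z":0,"wx":0,"wy":0,"wz":0,"gripper":2.6}
    - {"x":0,"y":0,"z":0,"wx":0,"wy":0,"wz":0,"gripper":2.6}

```text
time_s: 20.7
position: [0.5275, 0.2596, 0.2369]
tool_rot: [[0.996, 0.089, -0.026], [0.092, -0.963, 0.255], [-0.002, -0.256, -0.967]]
ft_force: [-0.2, 0.1, -1.5]
grip_width: 0.0302
```

```bash
python3 - <<'E'
from h import *
print(delta(*slope(0.001,.1645,0,-.008)))
d=img("wrist"); hsv=cv2.cvtColor(d["color"],cv2.COLOR_BGR2HSV)
print(proj(d,[SC+SR@np.array([0.001,y,.0255]) for y in(.0425,.05,.06)]).round(1).tolist()); print([d["color"][r,258].tolist() for r in range(40,200,5)])
E
```

```text
('shift cm', array([-0.02,  0.  ,  0.63]), 'turn', array([ 0.001,  0.001, -0.004]), 't', 20.7, 'grip', 0.0302)
[[260.2, 137.5], [260.2, 119.0], [260.1, 93.5]]
[[200, 209, 213], [197, 208, 210], [198, 207, 210], [200, 209, 212], [199, 209, 213], [202, 211, 214], [201, 211, 213], [200, 211, 214], [204, 212, 215], [203, 213, 216], [204, 213, 217], [205, 215, 217], [207, 217, 220], [207, 217, 220], [203, 213, 216], [117, 119, 125], [181, 183, 187], [181, 181, 186], [180, 182, 187], [182, 183, 189], [181, 183, 187], [182, 182, 187], [182, 181, 187], [179, 182, 186], [154, 155, 160], [116, 118, 119], [115, 115, 121], [159, 166, 175], [173, 179, 188], [165, 172, 182], [168, 173, 183], [168, 173, 182]]
```

```bash
python3 - <<'E'
from h import *
d=img("wrist")
print([(yb,proj(d,[SC+SR@np.array([0.001,yb+.0215,.0415]),SC+SR@np.array([0.001,yb+.0425,.0415])]).round(0)[:,1].tolist()) for yb in(-.005,0,.005,.01,.02)])
cv2.imwrite("pics/w7.png",d["color"][60:300,130:400])
E
```

```text
[(-0.005, [210.0, 157.0]), (0, [198.0, 143.0]), (0.005, [185.0, 129.0]), (0.01, [172.0, 115.0]), (0.02, [146.0, 86.0])]
```

View pics/w7.png

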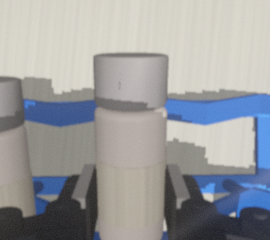

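The held bottle is now centred at about y = +10 mm (cap/body boundary at row ~170), which is inside the limits. I'm lowering and releasing it.

step_arm:
  increments:
    - {"x":0,"y":0.1,"z":0.4,"wx":0,"wy":0,"wz":0,"gripper":2.6}
    - {"x":0,"y":0,"z":0.3,"wx":0,"wy":0,"wz":0,"gripper":2.6}
    - {"x":0,"y":0,"z":0,"wx":0,"wy":0,"wz":0,"gripper":2.6}
    - {"x":0,"y":0,"z":0,"wx":0,"wy":0,"wz":0,"gripper":3.2}
    - {"x":0,"y":0,"z":0,"wx":0,"wy":0,"wz":0,"gripper":3.6}
    - {"x":0,"y":0,"z":0,"wx":0,"wy":0,"wz":0,"gripper":4.6}
    - {"x":0,"y":0,"z":0,"wx":0,"wy":0,"wz":0,"gripper":5}
    - {"x":0,"y":0,"z":0,"wx":0,"wy":0,"wz":0,"gripper":5}
    - {"x":0,"y":0,"z":-3,"wx":0,"wy":0,"wz":0,"gripper":5}
    - {"x":0,"y":0,"z":-4,"wx":0,"wy":0,"wz":0,"gripper":5}
    - {"x":0,"y":0,"z":-4,"wx":0,"wy":0,"wz":0,"gripper":5}
    - {"x":0,"y":0,"z":-4,"wx":-0.09,"wy":0,"wz":0,"gripper":5}
    - {"x":0,"y":0,"z":0,"wx":-0.09,"wy":0,"wz":0,"gripper":5}
    - {"x":0,"y":0,"z":0,"wx":-0.08,"wy":0,"wz":0,"gripper":5}
    - {"x":0,"y":2,"z":0,"wx":0,"wy":0,"wz":0,"gripper":5}
    - {"x":0,"y":0,"z":0,"wx":0,"wy":0,"wz":0,"gripper":5}

```text
time_s: 22.4
position: [0.5331, 0.2017, 0.375]
tool_rot: [[0.996, 0.092, -0.002], [0.092, -0.996, -0.002], [-0.002, 0.001, -1.0]]
ft_force: [0.2, 1.3, -0.3]
grip_width: 0.05
```

```bash
python3 - <<'E'
from h import *
d=img("wrist"); cv2.imwrite("pics/w8.png",d["color"])
f=lambda g,yb:proj(d,[SC+SR@np.array([g,yb+y,.0355]) for y in(-.0425,.0215)]).round(0).tolist()
for g in(-.065,0): print(g,[(yb,f(g,yb)) for yb in(-.005,0,.01)])
t=img("top"); im=t["color"]; hsv=cv2.cvtColor(im,cv2.COLOR_BGR2HSV)
wm=((hsv[...,1]<45)&(hsv[...,2]>175)).astype(np.uint8)*255
for c in cv2.findContours(wm,cv2.RETR_EXTERNAL,cv2.CHAIN_APPROX_NONE)[0]:
    if 40<cv2.contourArea(c)<200:print(cv2.contourArea(c),np.array(cv2.minAreaRect(c)[0]).round(1))
print(delta([.5248,-.334,.38],down(np.deg2rad(6.2))))
E
```

```text
-0.065 [(-0.005, [[179.0, 108.0], [167.0, 19.0]]), (0, [[179.0, 102.0], [166.0, 11.0]]), (0.01, [[177.0, 89.0], [164.0, -6.0]])]
0 [(-0.005, [[260.0, 108.0], [259.0, 19.0]]), (0, [[260.0, 102.0], [259.0, 10.0]]), (0.01, [[259.0, 89.0], [259.0, -6.0]])]
101.5 [348.  266.9]
100.5 [342.5 245.8]
94.5 [338.  225.3]
168.0 [319.5 160.8]
('shift cm', array([-5.77, 53.37, -0.45]), 'turn', array([ 0.001,  0.002, -0.016]), 't', 22.5, 'grip', 0.05)
```

View pics/w8.png

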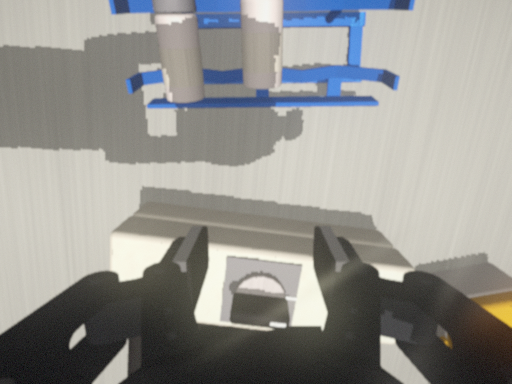

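Both finished bottles are seated, at y about 0 and about +10 mm, and the isolator still reads off. Now I'll locate the level-rack strips precisely so the fingers go down between them.

```bash
python3 - <<'E'
from h import *
t=np.load("top0.npy",allow_pickle=True).item(); hsv=cv2.cvtColor(t["color"],cv2.COLOR_BGR2HSV)
bm=cv2.inRange(hsv,(100,110,50),(128,255,255))
for r in range(212,288,2):
    c=np.where(bm[r,310:358])[0]+310
    if len(c): print(r,c.tolist())
E
```

```text
214 [341]
216 [325, 340, 341]
218 [323, 324, 325, 336, 337, 338, 339, 340, 341]
220 [321, 322, 323, 324, 325, 326, 327, 328, 329, 330, 331, 332, 333, 334, 335, 336, 337, 338, 339]
222 [321, 322, 323, 324, 325, 326]
232 [339, 340, 341, 342, 343]
234 [323, 324, 325, 326, 327, 328, 339, 340, 341, 342, 343, 344]
236 [323, 324, 325, 326, 327, 328, 340, 341, 342, 343, 344, 345]
238 [324, 325, 326, 327, 328, 340, 341, 342, 343, 344, 345]
240 [324, 325, 326, 327, 328, 340, 341, 342, 343, 344, 345]
242 [324, 325, 326, 327, 328]
252 [344, 345, 346, 347]
254 [326, 327, 328, 329, 330, 331, 343, 344, 345, 346, 347]
256 [327, 328, 329, 330, 331, 343, 344, 345, 346, 347, 348]
258 [327, 328, 329, 330, 331, 332, 343, 344, 345, 346, 347, 348]
260 [327, 328, 329, 330, 331, 332, 344, 345, 346, 347, 348]
262 [328, 329, 330, 331, 332]
264 [328, 329]
274 [329, 330, 331, 333, 346, 347, 348, 349, 350, 351]
276 [330, 331, 332, 333, 334, 335, 336, 337, 338, 339, 340, 341, 342, 343, 344, 345, 346, 347, 348, 349, 350, 351]
278 [330, 331, 332, 333, 334, 335, 336, 337, 338, 339, 340, 341, 342, 343, 344, 345, 346, 347, 348, 349]
280 [330, 331, 332, 333, 334, 335, 336]
```

step_arm:
  increments:
    - {"x":-0.5,"y":4.7,"z":0,"wx":0,"wy":0,"wz":0,"gripper":5}
    - {"x":-0.5,"y":4.7,"z":0,"wx":0,"wy":0,"wz":0,"gripper":5}
    - {"x":-0.5,"y":4.7,"z":0,"wx":0,"wy":0,"wz":0,"gripper":5}
    - {"x":-0.5,"y":4.7,"z":0,"wx":0,"wy":0,"wz":0,"gripper":5}
    - {"x":-0.5,"y":4.7,"z":0,"wx":0,"wy":0,"wz":0,"gripper":5}
    - {"x":-0.5,"y":4.7,"z":0,"wx":0,"wy":0,"wz":0,"gripper":5}
    - {"x":-0.5,"y":4.7,"z":0,"wx":0,"wy":0,"wz":0,"gripper":5}
    - {"x":-0.5,"y":4.7,"z":0,"wx":0,"wy":0,"wz":0,"gripper":5}
    - {"x":-0.5,"y":4.7,"z":0,"wx":0,"wy":0,"wz":0,"gripper":5}
    - {"x":-0.5,"y":4.7,"z":0,"wx":0,"wy":0,"wz":0,"gripper":5}
    - {"x":0,"y":0,"z":0,"wx":0,"wy":0,"wz":0,"gripper":5}

```text
time_s: 23.6
position: [0.5267, -0.2745, 0.375]
tool_rot: [[0.996, 0.088, -0.001], [0.088, -0.996, -0.002], [-0.002, 0.002, -1.0]]
ft_force: [-0.6, -0.3, -0.9]
grip_width: 0.0501
```

```bash
python3 - <<'E'
from h import *
d=img("wrist"); cv2.imwrite("pics/w9.png",d["color"])
B=np.array([[.5248,-.3342,.0445],[.4608,-.347,.0445],[.3986,-.363,.0445]]); print(proj(d,B).round(0).tolist())
print(delta([.4608,-.347,.38],down(np.deg2rad(6.2))))
E
```

```text
[[254.0, 229.0], [190.0, 235.0], [129.0, 245.0]]
('shift cm', array([-7.25,  6.87, -0.48]), 'turn', array([ 0.   ,  0.002, -0.018]), 't', 23.6, 'grip', 0.0498)
```

View pics/w9.png

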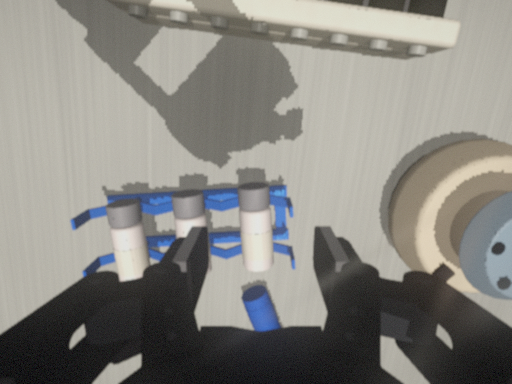

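Wrist view: the bottles are at (256,227), (190,235) and (129,243), matching the predictions. The centrifuge is clear to the right.

```bash
python3 - <<'E'
from h import *
t=np.load("top0.npy",allow_pickle=True).item()
print(ray(t,[[333.4,226.7],[337,247.3],[340.5,267.9]],.05).round(4).tolist())
a=ray(t,[[334.2,237],[337.5,257]],.048);print(np.rad2deg(np.arctan2((a[0]-a[1])[1],(a[0]-a[1])[0])))
B=[[.525,-.330,.3],[.461,-.341,.3],[.399,-.351,.3]]
for b in B: print(delta(b,down(np.deg2rad(6.5))))
E
```

```text
[[0.5248, -0.3298, 0.05], [0.4608, -0.3399, 0.05], [0.3981, -0.3496, 0.05]]
8.491931415760867
('shift cm', array([-0.69,  5.75,  7.51]), 'turn', array([ 0.   ,  0.002, -0.024]), 't', 23.6, 'grip', 0.0498)
('shift cm', array([-7.16,  6.27,  7.52]), 'turn', array([ 0.   ,  0.002, -0.024]), 't', 23.6, 'grip', 0.0498)
('shift cm', array([-13.43,   6.71,   7.53]), 'turn', array([ 0.   ,  0.002, -0.024]), 't', 23.6, 'grip', 0.0498)
```

step_arm:
  increments:
    - {"x":-0.35,"y":2.9,"z":0,"wx":0,"wy":0,"wz":-0.024,"gripper":5}
    - {"x":-0.35,"y":2.85,"z":0,"wx":0,"wy":0,"wz":0,"gripper":5}
    - {"x":0,"y":0,"z":4,"wx":0,"wy":0,"wz":0,"gripper":5}
    - {"x":0,"y":0,"z":4,"wx":0,"wy":0,"wz":0,"gripper":5}
    - {"x":0,"y":0,"z":2,"wx":0,"wy":0,"wz":0,"gripper":5}
    - {"x":0,"y":0,"z":0,"wx":0,"wy":0,"wz":0,"gripper":5}
    - {"x":0,"y":0,"z":0,"wx":0,"wy":0,"wz":0,"gripper":5}

```text
time_s: 24.35
position: [0.5264, -0.3272, 0.2768]
tool_rot: [[0.993, 0.118, -0.001], [0.118, -0.993, -0.002], [-0.001, 0.002, -1.0]]
ft_force: [0.9, 0.6, -0.1]
grip_width: 0.0499
```

```bash
python3 - <<'E'
from h import *
print(delta([.525,-.330,.2075],down(np.deg2rad(6.5))))
E
```

```text
('shift cm', array([-0.17,  0.25,  6.93]), 'turn', array([0.002, 0.001, 0.005]), 't', 24.4, 'grip', 0.0499)
```

step_arm:
  increments:
    - {"x":-0.17,"y":0.25,"z":1,"wx":0,"wy":0,"wz":0,"gripper":5}
    - {"x":0,"y":0,"z":3,"wx":0,"wy":0,"wz":0,"gripper":5}
    - {"x":0,"y":0,"z":2,"wx":0,"wy":0,"wz":0,"gripper":5}
    - {"x":0,"y":0,"z":0.9,"wx":0,"wy":0,"wz":0,"gripper":5}
    - {"x":0,"y":0,"z":0,"wx":0,"wy":0,"wz":0,"gripper":5}
    - {"x":0,"y":0,"z":0,"wx":0,"wy":0,"wz":0,"gripper":2.6}
    - {"x":0,"y":0,"z":0,"wx":0,"wy":0,"wz":0,"gripper":2.6}
    - {"x":0,"y":0,"z":0,"wx":0,"wy":0,"wz":0,"gripper":2.6}
    - {"x":0,"y":0,"z":0,"wx":0,"wy":0,"wz":0,"gripper":2.6}
    - {"x":0,"y":0,"z":0,"wx":0,"wy":0,"wz":0,"gripper":2.6}

```text
time_s: 25.35
position: [0.5252, -0.3308, 0.209]
tool_rot: [[0.993, 0.117, 0.004], [0.117, -0.993, -0.004], [0.003, 0.005, -1.0]]
ft_force: [6.0, 1.4, 3.4]
grip_width: 0.0303
```

step_arm:
  increments:
    - {"x":0,"y":0,"z":-2,"wx":0,"wy":0,"wz":0,"gripper":2.6}
    - {"x":0,"y":0,"z":-4,"wx":0,"wy":0,"wz":0,"gripper":2.6}
    - {"x":0,"y":0,"z":-4,"wx":0,"wy":0,"wz":0,"gripper":2.6}
    - {"x":0,"y":0,"z":-4,"wx":0,"wy":0,"wz":0,"gripper":2.6}
    - {"x":0,"y":0,"z":-3,"wx":0,"wy":0,"wz":0.08,"gripper":2.6}
    - {"x":0,"y":0,"z":0,"wx":0,"wy":0,"wz":0.08,"gripper":2.6}
    - {"x":0,"y":0,"z":0,"wx":0,"wy":0,"wz":0,"gripper":2.6}

```text
time_s: 26.05
position: [0.5242, -0.3302, 0.3785]
tool_rot: [[0.999, -0.044, 0.0], [-0.044, -0.999, -0.003], [0.0, 0.003, -1.0]]
ft_force: [0.2, 0.7, -1.8]
grip_width: 0.0304
```

```bash
cat >> h.py <<'E'
def roll(gx,h=.1635,lift=0,y=-.03):
    p=MIX+Rz(MY)@np.array([gx,y,0]); p[2]=.0995+h+lift; return p,down(MY)
E
python3 - <<'E'
from h import *
print(delta(*roll(.062,lift=.08)))
d=img("wrist"); hs=d["color"]; print([hs[r,258].tolist()[1] for r in range(60,330,6)])
s=env.observe(); q=np.array(s["position"]);R=np.array(s["tool_rot"])
print([(yb,proj(d,[q+R@np.array([0,-.0215-yb,.147]),q+R@np.array([0,-.0425-yb,.147])])[:,1].round(0).tolist()) for yb in(-.02,-.01,0,.01)])
E
```

```text
('shift cm', array([  6.06, -29.71,   3.46]), 'turn', array([ 0.003, -0.   , -0.002]), 't', 26.1, 'grip', 0.0304)
[134, 136, 134, 136, 134, 132, 134, 132, 134, 135, 134, 135, 134, 84, 82, 191, 81, 84, 111, 110, 112, 112, 114, 113, 115, 110, 125, 168, 171, 170, 171, 171, 169, 172, 173, 162, 171, 173, 174, 175, 174, 174, 247, 245, 243]
[(-0.02, [265.0, 216.0]), (-0.01, [242.0, 191.0]), (0, [219.0, 165.0]), (0.01, [194.0, 138.0])]
```

step_arm:
  increments:
    - {"x":0.87,"y":-4.24,"z":0,"wx":0,"wy":0,"wz":0,"gripper":2.6}
    - {"x":0.87,"y":-4.24,"z":0,"wx":0,"wy":0,"wz":0,"gripper":2.6}
    - {"x":0.87,"y":-4.24,"z":0,"wx":0,"wy":0,"wz":0,"gripper":2.6}
    - {"x":0.87,"y":-4.24,"z":0,"wx":0,"wy":0,"wz":0,"gripper":2.6}
    - {"x":0.87,"y":-4.24,"z":0,"wx":0,"wy":0,"wz":0,"gripper":2.6}
    - {"x":0.87,"y":-4.24,"z":0,"wx":0,"wy":0,"wz":0,"gripper":2.6}
    - {"x":0.87,"y":-4.24,"z":0,"wx":0,"wy":0,"wz":0,"gripper":2.6}
    - {"x":0,"y":0,"z":3.4,"wx":0,"wy":0,"wz":0,"gripper":2.6}
    - {"x":0,"y":0,"z":3,"wx":0,"wy":0,"wz":0,"gripper":2.6}
    - {"x":0,"y":0,"z":2,"wx":0,"wy":0,"wz":0,"gripper":2.6}
    - {"x":0,"y":0,"z":0,"wx":0,"wy":0,"wz":0,"gripper":2.6}
    - {"x":0,"y":0,"z":0,"wx":0,"wy":0,"wz":0,"gripper":2.6}

```text
time_s: 27.3
position: [0.5981, -0.0368, 0.2926]
tool_rot: [[0.999, -0.042, -0.002], [-0.042, -0.999, -0.001], [-0.002, 0.001, -1.0]]
ft_force: [1.5, -0.5, -0.3]
grip_width: 0.0304
```

```bash
python3 - <<'E'
from h import *
print(delta(*roll(.062,h=.1645)))
E
```

```text
('shift cm', array([-0.04, -0.06,  2.86]), 'turn', array([0.001, 0.002, 0.   ]), 't', 27.3, 'grip', 0.0304)
```

step_arm:
  increments:
    - {"x":-0.08,"y":0,"z":1.5,"wx":0,"wy":0,"wz":0,"gripper":2.6}
    - {"x":0,"y":0,"z":0.8,"wx":0,"wy":0,"wz":0,"gripper":2.6}
    - {"x":0,"y":0,"z":0.5,"wx":0,"wy":0,"wz":0,"gripper":2.6}
    - {"x":0,"y":0,"z":0,"wx":0,"wy":0,"wz":0,"gripper":2.6}
    - {"x":0,"y":0,"z":0,"wx":0,"wy":0,"wz":0,"gripper":2.6}

```text
time_s: 27.8
position: [0.5973, -0.0367, 0.265]
tool_rot: [[0.999, -0.043, -0.001], [-0.043, -0.999, -0.002], [-0.0, 0.002, -1.0]]
ft_force: [0.6, -0.1, -0.6]
grip_width: 0.0305
```

step_arm:
  increments:
    - {"x":0,"y":0,"z":0.2,"wx":0,"wy":0,"wz":0,"gripper":2.6}
    - {"x":0,"y":0,"z":0,"wx":0,"wy":0,"wz":0,"gripper":2.6}
    - {"x":0,"y":0,"z":0,"wx":0,"wy":0,"wz":0,"gripper":3.2}
    - {"x":0,"y":0,"z":0,"wx":0,"wy":0,"wz":0,"gripper":3.6}
    - {"x":0,"y":0,"z":0,"wx":0,"wy":0,"wz":0,"gripper":4.6}
    - {"x":0,"y":0,"z":0,"wx":0,"wy":0,"wz":0,"gripper":5}
    - {"x":0,"y":0,"z":0,"wx":0,"wy":0,"wz":0,"gripper":5}
    - {"x":0,"y":0,"z":-4,"wx":0,"wy":0,"wz":0,"gripper":5}
    - {"x":0,"y":0,"z":-4,"wx":0,"wy":0,"wz":0,"gripper":5}
    - {"x":0,"y":0,"z":-3.5,"wx":0,"wy":0,"wz":0,"gripper":5}
    - {"x":0,"y":0,"z":0,"wx":0,"wy":0,"wz":0,"gripper":5}

```text
time_s: 28.9
position: [0.5974, -0.0365, 0.3825]
tool_rot: [[0.999, -0.043, 0.008], [-0.043, -0.999, -0.004], [0.008, 0.003, -1.0]]
ft_force: [-0.2, 0.9, -0.4]
grip_width: 0.0498
```

```bash
cat >> h.py <<'E'
def whites(d,z0=.05):
    "white bottle bodies in the top view"
    hsv=cv2.cvtColor(d["color"],cv2.COLOR_BGR2HSV)
    wm=((hsv[...,1]<45)&(hsv[...,2]>170)).astype(np.uint8)*255
    for c in cv2.findContours(wm,cv2.RETR_EXTERNAL,cv2.CHAIN_APPROX_NONE)[0]:
        if 40<cv2.contourArea(c)<200:
            b=cv2.boxPoints(cv2.minAreaRect(c)); p=b.mean(0); z=.1045 if p[0]<300 else .05; w=ray(d,b,z)
            e=max([w[1]-w[0],w[2]-w[1]],key=np.linalg.norm); e=e*np.sign(e[1])
            print("white",p.round(1),"body",w.mean(0).round(4),"len",np.linalg.norm(e).round(3),"yaw",np.rad2deg(np.arctan2(-e[0],e[1])).round(1),"mixer",((w.mean(0)-MIX)@Rz(MY)).round(4))
E
python3 - <<'E'
from h import *
print(delta([.461,-.341,.38],down(np.deg2rad(7))))
whites(img("top"))
E
```

```text
('shift cm', array([-12.33,  31.01,   0.25]), 'turn', array([ 0.004, -0.008, -0.165]), 't', 28.9, 'grip', 0.0498)
white [189.3 328.4] body [0.2135 0.0945 0.1045] len 0.088 yaw -18.6 mixer [-0.3273  0.0844  0.1045]
white [348.  266.9] body [ 0.4019 -0.3728  0.05  ] len 0.061 yaw 8.6 mixer [-0.1195 -0.3745  0.05  ]
white [342.5 245.8] body [ 0.4658 -0.3571  0.05  ] len 0.06 yaw 5.7 mixer [-0.0563 -0.3562  0.05  ]
white [130.5 240. ] body [0.4595 0.2849 0.1045] len 0.057 yaw 1.6 mixer [-0.0895  0.285   0.1045]
white [126.5 219. ] body [0.5223 0.3029 0.1045] len 0.057 yaw 1.6 mixer [-0.0276  0.3056  0.1045]
white [236.5 158.5] body [ 0.7221 -0.0208  0.1045] len 0.089 yaw -17.6 mixer [ 0.1857 -0.0094  0.1045]
white [319.5 160.8] body [ 0.7402 -0.2879  0.05  ] len 0.136 yaw -62.8 mixer [ 0.2149 -0.2755  0.05  ]
```

step_arm:
  increments:
    - {"x":-1.72,"y":4.43,"z":0,"wx":0,"wy":0,"wz":0,"gripper":5}
    - {"x":-1.72,"y":4.43,"z":0,"wx":0,"wy":0,"wz":0,"gripper":5}
    - {"x":-1.72,"y":4.43,"z":0,"wx":0,"wy":0,"wz":0,"gripper":5}
    - {"x":-1.72,"y":4.43,"z":0,"wx":0,"wy":0,"wz":0,"gripper":5}
    - {"x":-1.72,"y":4.43,"z":0,"wx":0,"wy":0,"wz":0,"gripper":5}
    - {"x":-1.72,"y":4.43,"z":0,"wx":0,"wy":0,"wz":0,"gripper":5}
    - {"x":-1.72,"y":4.43,"z":0,"wx":0,"wy":0,"wz":0,"gripper":5}
    - {"x":0,"y":0,"z":0,"wx":0,"wy":0,"wz":-0.082,"gripper":5}
    - {"x":0,"y":0,"z":4,"wx":0,"wy":0,"wz":-0.082,"gripper":5}
    - {"x":0,"y":0,"z":4,"wx":0,"wy":0,"wz":0,"gripper":5}
    - {"x":0,"y":0,"z":2,"wx":0,"wy":0,"wz":0,"gripper":5}
    - {"x":0,"y":0,"z":0,"wx":0,"wy":0,"wz":0,"gripper":5}
    - {"x":0,"y":0,"z":0,"wx":0,"wy":0,"wz":0,"gripper":5}

```text
time_s: 30.25
position: [0.4637, -0.3414, 0.2778]
tool_rot: [[0.993, 0.121, -0.002], [0.121, -0.993, -0.001], [-0.002, 0.0, -1.0]]
ft_force: [0.6, -0.1, 0.2]
grip_width: 0.0499
```

```bash
python3 - <<'E'
from h import *
print(delta([.4625,-.341,.2075],down(np.deg2rad(7))))
E
```

```text
('shift cm', array([-0.1 , -0.06,  7.03]), 'turn', array([ 0.   ,  0.002, -0.001]), 't', 30.2, 'grip', 0.0499)
```

step_arm:
  increments:
    - {"x":-0.1,"y":0,"z":1,"wx":0,"wy":0,"wz":0,"gripper":5}
    - {"x":0,"y":0,"z":3,"wx":0,"wy":0,"wz":0,"gripper":5}
    - {"x":0,"y":0,"z":2,"wx":0,"wy":0,"wz":0,"gripper":5}
    - {"x":0,"y":0,"z":0.9,"wx":0,"wy":0,"wz":0,"gripper":5}
    - {"x":0,"y":0,"z":0,"wx":0,"wy":0,"wz":0,"gripper":5}
    - {"x":0,"y":0,"z":0,"wx":0,"wy":0,"wz":0,"gripper":2.6}
    - {"x":0,"y":0,"z":0,"wx":0,"wy":0,"wz":0,"gripper":2.6}
    - {"x":0,"y":0,"z":0,"wx":0,"wy":0,"wz":0,"gripper":2.6}
    - {"x":0,"y":0,"z":0,"wx":0,"wy":0,"wz":0,"gripper":2.6}
    - {"x":0,"y":0,"z":0,"wx":0,"wy":0,"wz":0,"gripper":2.6}

```text
time_s: 31.25
position: [0.4624, -0.3418, 0.2106]
tool_rot: [[0.993, 0.121, -0.001], [0.121, -0.993, -0.003], [-0.001, 0.003, -1.0]]
ft_force: [-3.7, 0.4, 6.3]
grip_width: 0.0304
```

step_arm:
  increments:
    - {"x":0,"y":0,"z":-2,"wx":0,"wy":0,"wz":0,"gripper":2.6}
    - {"x":0,"y":0,"z":-4,"wx":0,"wy":0,"wz":0,"gripper":2.6}
    - {"x":0,"y":0,"z":-4,"wx":0,"wy":0,"wz":0,"gripper":2.6}
    - {"x":0,"y":0,"z":-4,"wx":0,"wy":0,"wz":0,"gripper":2.6}
    - {"x":0,"y":0,"z":-3,"wx":0,"wy":0,"wz":0.08,"gripper":2.6}
    - {"x":0,"y":0,"z":0,"wx":0,"wy":0,"wz":0.084,"gripper":2.6}
    - {"x":0,"y":0,"z":0,"wx":0,"wy":0,"wz":0,"gripper":2.6}

```text
time_s: 31.95
position: [0.4626, -0.341, 0.3804]
tool_rot: [[0.999, -0.044, 0.001], [-0.044, -0.999, -0.003], [0.001, 0.003, -1.0]]
ft_force: [-0.1, -0.1, -1.1]
grip_width: 0.0302
```

```bash
python3 - <<'E'
from h import *
print(delta(*roll(-.001,lift=.08)))
d=img("wrist"); hs=d["color"]; print([hs[r,258].tolist()[1] for r in range(60,330,6)])
E
```

```text
('shift cm', array([  5.87, -31.04,   3.65]), 'turn', array([ 0.003, -0.001, -0.002]), 't', 31.9, 'grip', 0.0302)
[134, 133, 130, 129, 130, 131, 128, 130, 130, 132, 134, 131, 127, 79, 83, 201, 176, 79, 87, 112, 113, 113, 112, 113, 114, 114, 111, 146, 173, 169, 170, 166, 172, 170, 171, 171, 171, 174, 172, 171, 173, 174, 245, 243, 242]
```

step_arm:
  increments:
    - {"x":0.84,"y":-4.43,"z":0,"wx":0,"wy":0,"wz":0,"gripper":2.6}
    - {"x":0.84,"y":-4.43,"z":0,"wx":0,"wy":0,"wz":0,"gripper":2.6}
    - {"x":0.84,"y":-4.43,"z":0,"wx":0,"wy":0,"wz":0,"gripper":2.6}
    - {"x":0.84,"y":-4.43,"z":0,"wx":0,"wy":0,"wz":0,"gripper":2.6}
    - {"x":0.84,"y":-4.43,"z":0,"wx":0,"wy":0,"wz":0,"gripper":2.6}
    - {"x":0.84,"y":-4.43,"z":0,"wx":0,"wy":0,"wz":0,"gripper":2.6}
    - {"x":0.84,"y":-4.43,"z":0,"wx":0,"wy":0,"wz":0,"gripper":2.6}
    - {"x":0,"y":0,"z":3.4,"wx":0,"wy":0,"wz":0,"gripper":2.6}
    - {"x":0,"y":0,"z":3,"wx":0,"wy":0,"wz":0,"gripper":2.6}
    - {"x":0,"y":0,"z":2,"wx":0,"wy":0,"wz":0,"gripper":2.6}
    - {"x":0,"y":0,"z":0,"wx":0,"wy":0,"wz":0,"gripper":2.6}
    - {"x":0,"y":0,"z":0,"wx":0,"wy":0,"wz":0,"gripper":2.6}

```text
time_s: 33.2
position: [0.5348, -0.0342, 0.2947]
tool_rot: [[0.999, -0.042, -0.002], [-0.042, -0.999, -0.001], [-0.002, 0.001, -1.0]]
ft_force: [0.5, -0.6, 0.5]
grip_width: 0.0301
```

```bash
python3 - <<'E'
from h import *
print(delta(*roll(-.001,h=.166)))
E
```

```text
('shift cm', array([-0.01, -0.07,  2.92]), 'turn', array([0.001, 0.002, 0.   ]), 't', 33.2, 'grip', 0.0301)
```

step_arm:
  increments:
    - {"x":0,"y":0,"z":1.5,"wx":0,"wy":0,"wz":0,"gripper":2.6}
    - {"x":0,"y":0,"z":0.8,"wx":0,"wy":0,"wz":0,"gripper":2.6}
    - {"x":0,"y":0,"z":0.6,"wx":0,"wy":0,"wz":0,"gripper":2.6}
    - {"x":0,"y":0,"z":0,"wx":0,"wy":0,"wz":0,"gripper":2.6}
    - {"x":0,"y":0,"z":0,"wx":0,"wy":0,"wz":0,"gripper":2.6}

```text
time_s: 33.7
position: [0.5348, -0.0342, 0.266]
tool_rot: [[0.999, -0.043, -0.0], [-0.043, -0.999, -0.002], [-0.0, 0.002, -1.0]]
ft_force: [-0.1, 1.3, -0.1]
grip_width: 0.0299
```

step_arm:
  increments:
    - {"x":0,"y":0,"z":0.15,"wx":0,"wy":0,"wz":0,"gripper":2.6}
    - {"x":0,"y":0,"z":0,"wx":0,"wy":0,"wz":0,"gripper":2.6}
    - {"x":0,"y":0,"z":0,"wx":0,"wy":0,"wz":0,"gripper":3.2}
    - {"x":0,"y":0,"z":0,"wx":0,"wy":0,"wz":0,"gripper":3.6}
    - {"x":0,"y":0,"z":0,"wx":0,"wy":0,"wz":0,"gripper":4.6}
    - {"x":0,"y":0,"z":0,"wx":0,"wy":0,"wz":0,"gripper":4.6}
    - {"x":0,"y":0,"z":-4,"wx":0,"wy":0,"wz":0,"gripper":4.6}
    - {"x":0,"y":0,"z":-4,"wx":0,"wy":0,"wz":0,"gripper":5}
    - {"x":0,"y":0,"z":-3.5,"wx":0,"wy":0,"wz":0,"gripper":5}
    - {"x":0,"y":0,"z":0,"wx":0,"wy":0,"wz":0,"gripper":5}

```text
time_s: 34.7
position: [0.535, -0.034, 0.3835]
tool_rot: [[0.999, -0.043, 0.007], [-0.043, -0.999, -0.004], [0.007, 0.003, -1.0]]
ft_force: [0.1, 0.4, -1.7]
grip_width: 0.05
```

```bash
python3 - <<'E'
from h import *
print(delta([.4,-.351,.38],down(np.deg2rad(7))))
whites(img("top"))
E
```

```text
('shift cm', array([-12.14,  32.25,   0.37]), 'turn', array([ 0.004, -0.007, -0.165]), 't', 34.7, 'grip', 0.05)
white [348.  266.8] body [ 0.4022 -0.3726  0.05  ] len 0.057 yaw 7.8 mixer [-0.1193 -0.3743  0.05  ]
white [130.5 240. ] body [0.4595 0.2849 0.1045] len 0.057 yaw 1.6 mixer [-0.0895  0.285   0.1045]
white [180.7 240.6] body [0.4622 0.1355 0.1045] len 0.094 yaw 87.9 mixer [-0.0805  0.1358  0.1045]
white [126.5 219. ] body [0.5223 0.3029 0.1045] len 0.057 yaw 1.6 mixer [-0.0276  0.3056  0.1045]
white [319.5 160.8] body [ 0.7402 -0.2879  0.05  ] len 0.136 yaw -62.8 mixer [ 0.2149 -0.2755  0.05  ]
```

step_arm:
  increments:
    - {"x":-1.73,"y":4.58,"z":0,"wx":0,"wy":0,"wz":0,"gripper":5}
    - {"x":-1.73,"y":4.58,"z":0,"wx":0,"wy":0,"wz":0,"gripper":5}
    - {"x":-1.73,"y":4.58,"z":0,"wx":0,"wy":0,"wz":0,"gripper":5}
    - {"x":-1.73,"y":4.58,"z":0,"wx":0,"wy":0,"wz":0,"gripper":5}
    - {"x":-1.73,"y":4.58,"z":0,"wx":0,"wy":0,"wz":0,"gripper":5}
    - {"x":-1.73,"y":4.58,"z":0,"wx":0,"wy":0,"wz":0,"gripper":5}
    - {"x":-1.73,"y":4.58,"z":0,"wx":0,"wy":0,"wz":0,"gripper":5}
    - {"x":0,"y":0,"z":0,"wx":0,"wy":0,"wz":-0.082,"gripper":5}
    - {"x":0,"y":0,"z":4,"wx":0,"wy":0,"wz":-0.082,"gripper":5}
    - {"x":0,"y":0,"z":4,"wx":0,"wy":0,"wz":0,"gripper":5}
    - {"x":0,"y":0,"z":2,"wx":0,"wy":0,"wz":0,"gripper":5}
    - {"x":0,"y":0,"z":0,"wx":0,"wy":0,"wz":0,"gripper":5}
    - {"x":0,"y":0,"z":0,"wx":0,"wy":0,"wz":0,"gripper":5}

```text
time_s: 36.05
position: [0.4, -0.3494, 0.2794]
tool_rot: [[0.993, 0.121, -0.002], [0.121, -0.993, -0.0], [-0.002, 0.0, -1.0]]
ft_force: [-0.3, -0.4, 0.7]
grip_width: 0.05
```

```bash
python3 - <<'E'
from h import *
print(delta([.4,-.351,.2075],down(np.deg2rad(7))))
E
```

```text
('shift cm', array([-0.  ,  0.16,  7.19]), 'turn', array([ 0.   ,  0.002, -0.001]), 't', 36.0, 'grip', 0.05)
```

step_arm:
  increments:
    - {"x":0,"y":0.16,"z":1,"wx":0,"wy":0,"wz":0,"gripper":5}
    - {"x":0,"y":0,"z":3,"wx":0,"wy":0,"wz":0,"gripper":5}
    - {"x":0,"y":0,"z":2,"wx":0,"wy":0,"wz":0,"gripper":5}
    - {"x":0,"y":0,"z":1.1,"wx":0,"wy":0,"wz":0,"gripper":5}
    - {"x":0,"y":0,"z":0,"wx":0,"wy":0,"wz":0,"gripper":5}
    - {"x":0,"y":0,"z":0,"wx":0,"wy":0,"wz":0,"gripper":2.6}
    - {"x":0,"y":0,"z":0,"wx":0,"wy":0,"wz":0,"gripper":2.6}
    - {"x":0,"y":0,"z":0,"wx":0,"wy":0,"wz":0,"gripper":2.6}
    - {"x":0,"y":0,"z":0,"wx":0,"wy":0,"wz":0,"gripper":2.6}
    - {"x":0,"y":0,"z":0,"wx":0,"wy":0,"wz":0,"gripper":2.6}

```text
time_s: 37.05
position: [0.3989, -0.3513, 0.2102]
tool_rot: [[0.993, 0.122, -0.004], [0.122, -0.993, -0.003], [-0.005, 0.002, -1.0]]
ft_force: [-13.7, -3.2, 7.9]
grip_width: 0.0301
```

step_arm:
  increments:
    - {"x":0,"y":0,"z":-2,"wx":0,"wy":0,"wz":0,"gripper":2.6}
    - {"x":0,"y":0,"z":-4,"wx":0,"wy":0,"wz":0,"gripper":2.6}
    - {"x":0,"y":0,"z":-4,"wx":0,"wy":0,"wz":0,"gripper":2.6}
    - {"x":0,"y":0,"z":-4,"wx":0,"wy":0,"wz":0,"gripper":2.6}
    - {"x":0,"y":0,"z":-3,"wx":0,"wy":0,"wz":0.08,"gripper":2.6}
    - {"x":0,"y":0,"z":0,"wx":0,"wy":0,"wz":0.084,"gripper":2.6}
    - {"x":0,"y":0,"z":0,"wx":0,"wy":0,"wz":0,"gripper":2.6}

```text
time_s: 37.75
position: [0.4, -0.3503, 0.3804]
tool_rot: [[0.999, -0.043, 0.001], [-0.043, -0.999, -0.004], [0.001, 0.004, -1.0]]
ft_force: [-0.1, -0.2, -0.6]
grip_width: 0.0304
```

```bash
python3 - <<'E'
from h import *
print(delta(*roll(-.063,lift=.08)))
d=img("wrist"); hs=d["color"]; print([hs[r,258].tolist()[1] for r in range(60,330,6)])
E
```

```text
('shift cm', array([  5.88, -32.24,   3.61]), 'turn', array([ 0.004, -0.001, -0.002]), 't', 37.8, 'grip', 0.0304)
[136, 133, 135, 131, 135, 154, 130, 130, 130, 132, 130, 130, 128, 87, 88, 204, 204, 194, 189, 85, 87, 111, 110, 109, 115, 111, 113, 108, 110, 120, 170, 168, 168, 172, 172, 171, 172, 171, 171, 173, 171, 208, 246, 245, 243]
```

step_arm:
  increments:
    - {"x":0.84,"y":-4.61,"z":0,"wx":0,"wy":0,"wz":0,"gripper":2.6}
    - {"x":0.84,"y":-4.61,"z":0,"wx":0,"wy":0,"wz":0,"gripper":2.6}
    - {"x":0.84,"y":-4.61,"z":0,"wx":0,"wy":0,"wz":0,"gripper":2.6}
    - {"x":0.84,"y":-4.61,"z":0,"wx":0,"wy":0,"wz":0,"gripper":2.6}
    - {"x":0.84,"y":-4.61,"z":0,"wx":0,"wy":0,"wz":0,"gripper":2.6}
    - {"x":0.84,"y":-4.61,"z":0,"wx":0,"wy":0,"wz":0,"gripper":2.6}
    - {"x":0.84,"y":-4.61,"z":0,"wx":0,"wy":0,"wz":0,"gripper":2.6}
    - {"x":0,"y":0,"z":3.4,"wx":0,"wy":0,"wz":0,"gripper":2.6}
    - {"x":0,"y":0,"z":3,"wx":0,"wy":0,"wz":0,"gripper":2.6}
    - {"x":0,"y":0,"z":2,"wx":0,"wy":0,"wz":0,"gripper":2.6}
    - {"x":0,"y":0,"z":0,"wx":0,"wy":0,"wz":0,"gripper":2.6}
    - {"x":0,"y":0,"z":0,"wx":0,"wy":0,"wz":0,"gripper":2.6}

```text
time_s: 39.0
position: [0.4729, -0.0311, 0.2944]
tool_rot: [[0.999, -0.042, -0.002], [-0.042, -0.999, -0.001], [-0.002, 0.001, -1.0]]
ft_force: [-0.2, 0.3, -0.3]
grip_width: 0.0302
```

```bash
python3 - <<'E'
from h import *
print(delta(*roll(-.063,h=.1657)))
E
```

```text
('shift cm', array([-0.  , -0.02,  2.92]), 'turn', array([0.001, 0.002, 0.   ]), 't', 39.0, 'grip', 0.0302)
```

step_arm:
  increments:
    - {"x":0,"y":0,"z":1.5,"wx":0,"wy":0,"wz":0,"gripper":2.6}
    - {"x":0,"y":0,"z":0.8,"wx":0,"wy":0,"wz":0,"gripper":2.6}
    - {"x":0,"y":0,"z":0.6,"wx":0,"wy":0,"wz":0,"gripper":2.6}
    - {"x":0,"y":0,"z":0.15,"wx":0,"wy":0,"wz":0,"gripper":2.6}
    - {"x":0,"y":0,"z":0,"wx":0,"wy":0,"wz":0,"gripper":2.6}
    - {"x":0,"y":0,"z":0,"wx":0,"wy":0,"wz":0,"gripper":3.2}
    - {"x":0,"y":0,"z":0,"wx":0,"wy":0,"wz":0,"gripper":3.6}
    - {"x":0,"y":0,"z":0,"wx":0,"wy":0,"wz":0,"gripper":4.6}
    - {"x":0,"y":0,"z":0,"wx":0,"wy":0,"wz":0,"gripper":4.6}
    - {"x":0,"y":0,"z":-4,"wx":0,"wy":0,"wz":0,"gripper":4.6}
    - {"x":0,"y":0,"z":-4,"wx":0,"wy":0,"wz":0,"gripper":5}
    - {"x":0,"y":0,"z":-4,"wx":0,"wy":0,"wz":0,"gripper":5}
    - {"x":0,"y":0,"z":0,"wx":0,"wy":0,"wz":0,"gripper":5}

```text
time_s: 40.3
position: [0.4731, -0.0308, 0.3882]
tool_rot: [[0.999, -0.043, 0.008], [-0.043, -0.999, -0.004], [0.008, 0.004, -1.0]]
ft_force: [0.1, -0.2, -0.8]
grip_width: 0.0502
```

```bash
python3 - <<'E'
from h import *
print(env.observe()["position"])
R0=np.array(env.observe()["tool_rot"]);q=np.array(env.observe()["position"])
print((R0.T@(np.array([.40,-.32,.385])-q)*100).round(2))
E
```

```text
[ 0.47311727 -0.03080084  0.3882043 ]
[-6.08 29.2   0.39]
```

Before turning the isolator on, I'll move the arm aside for a full check.

step_arm:
  increments:
    - {"x":-1,"y":4.8,"z":0,"wx":0,"wy":0,"wz":0,"gripper":5}
    - {"x":-1,"y":4.8,"z":0,"wx":0,"wy":0,"wz":0,"gripper":5}
    - {"x":-1,"y":4.8,"z":0,"wx":0,"wy":0,"wz":0,"gripper":5}
    - {"x":-1,"y":4.8,"z":0,"wx":0,"wy":0,"wz":0,"gripper":5}
    - {"x":-1,"y":4.8,"z":0,"wx":0,"wy":0,"wz":0,"gripper":5}
    - {"x":-1,"y":4.8,"z":0,"wx":0,"wy":0,"wz":0,"gripper":5}
    - {"x":0,"y":0,"z":0,"wx":0,"wy":0,"wz":0,"gripper":5}

```text
time_s: 41.0
position: [0.3991, -0.3207, 0.3827]
tool_rot: [[0.999, -0.048, -0.003], [-0.048, -0.999, -0.001], [-0.002, 0.002, -1.0]]
ft_force: [-0.3, 0.3, 0.1]
grip_width: 0.0497
```

```bash
python3 - <<'E'
from h import *
t=img("top"); whites(t)
s=img("scene")
a=cv2.resize(t["color"][170:265,105:290],(800,411),interpolation=cv2.INTER_CUBIC); b=cv2.resize(s["color"][130:230,180:330],(283,189),interpolation=cv2.INTER_CUBIC)
m=np.zeros((600,800,3),np.uint8); m[:411]=a; m[411:,:283]=b; cv2.imwrite("pics/c10.png",m)
E
```

```text
white [188.5 374.2] body [0.0924 0.0893 0.1045] len 0.068 yaw -51.6 mixer [-0.4481  0.0742  0.1045]
white [130.5 240. ] body [0.4595 0.2849 0.1045] len 0.057 yaw 1.6 mixer [-0.0895  0.285   0.1045]
white [243.  238.5] body [ 0.4734 -0.0494  0.1045] len 0.054 yaw 1.6 mixer [-0.0616 -0.0485  0.1045]
white [126.5 219. ] body [0.5223 0.3029 0.1045] len 0.057 yaw 1.6 mixer [-0.0276  0.3056  0.1045]
white [242.7 217.6] body [ 0.5365 -0.0464  0.1045] len 0.058 yaw -4.2 mixer [ 0.0013 -0.0428  0.1045]
white [243.6 197.3] body [ 0.5989 -0.0471  0.1045] len 0.059 yaw -3.3 mixer [ 0.0637 -0.0408  0.1045]
white [319.5 160.8] body [ 0.7403 -0.2878  0.05  ] len 0.136 yaw -62.8 mixer [ 0.215  -0.2755  0.05  ]
```

View pics/c10.png

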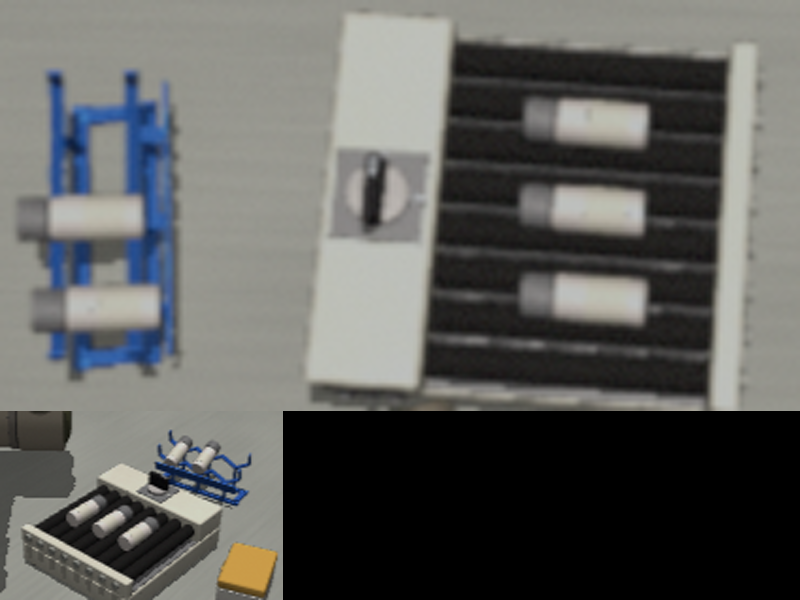

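All three waiting bottles lie on the rollers, with bodies at crop (600,122), (598,210) and (597,298). Both finished bottles are in the sloping rack at (85,217) and (98,307), caps uphill, y about +11 and -1 mm. The isolator is off and nothing else has moved, so I can turn it back on.

step_arm:
  increments:
    - {"x":1.21,"y":-4.33,"z":0,"wx":0,"wy":0,"wz":0,"gripper":5}
    - {"x":1.21,"y":-4.33,"z":0,"wx":0,"wy":0,"wz":0,"gripper":5}
    - {"x":1.21,"y":-4.33,"z":0,"wx":0,"wy":0,"wz":0,"gripper":5}
    - {"x":1.21,"y":-4.33,"z":0,"wx":0,"wy":0,"wz":0,"gripper":5}
    - {"x":1.21,"y":-4.33,"z":0,"wx":0,"wy":0,"wz":0,"gripper":5}
    - {"x":1.21,"y":-4.33,"z":0,"wx":0,"wy":0,"wz":0,"gripper":5}
    - {"x":1.21,"y":-4.33,"z":0,"wx":0,"wy":0,"wz":0,"gripper":5}
    - {"x":1.21,"y":-4.33,"z":0,"wx":0,"wy":0,"wz":0,"gripper":5}
    - {"x":1.21,"y":-4.33,"z":0,"wx":0,"wy":0,"wz":0,"gripper":5}
    - {"x":1.21,"y":-4.33,"z":0,"wx":0,"wy":0,"wz":0,"gripper":5}
    - {"x":0,"y":0,"z":0,"wx":0,"wy":0,"wz":0,"gripper":5}

```text
time_s: 42.2
position: [0.5397, 0.117, 0.3826]
tool_rot: [[0.999, -0.036, -0.002], [-0.036, -0.999, -0.0], [-0.002, 0.0, -1.0]]
ft_force: [-0.2, -0.3, -0.0]
grip_width: 0.0496
```

step_arm:
  increments:
    - {"x":0,"y":0,"z":0,"wx":0,"wy":0,"wz":-0.13,"gripper":5}
    - {"x":0,"y":0,"z":0,"wx":0,"wy":0,"wz":-0.13,"gripper":5}
    - {"x":0,"y":0,"z":0,"wx":0,"wy":0,"wz":-0.13,"gripper":5}
    - {"x":0,"y":0,"z":0,"wx":0,"wy":0,"wz":-0.13,"gripper":5}
    - {"x":0,"y":0,"z":0,"wx":0,"wy":0,"wz":-0.13,"gripper":5}
    - {"x":0,"y":0,"z":0,"wx":0,"wy":0,"wz":-0.13,"gripper":5}
    - {"x":0,"y":0,"z":0,"wx":0,"wy":0,"wz":-0.13,"gripper":5}
    - {"x":0,"y":0,"z":0,"wx":0,"wy":0,"wz":-0.13,"gripper":5}
    - {"x":0,"y":0,"z":0,"wx":0,"wy":0,"wz":-0.13,"gripper":5}
    - {"x":0,"y":0,"z":0,"wx":0,"wy":0,"wz":-0.13,"gripper":5}
    - {"x":0,"y":0,"z":0,"wx":0,"wy":0,"wz":-0.13,"gripper":5}
    - {"x":0,"y":0,"z":0,"wx":0,"wy":0,"wz":-0.13,"gripper":5}
    - {"x":0,"y":0,"z":0,"wx":0,"wy":0,"wz":0,"gripper":5}

```text
time_s: 43.5
position: [0.5393, 0.112, 0.383]
tool_rot: [[0.051, 0.999, -0.002], [0.999, -0.051, -0.001], [-0.001, -0.002, -1.0]]
ft_force: [0.2, 1.0, 0.0]
grip_width: 0.05
```

```bash
python3 - <<'E'
from h import *
print(delta([.5405,.106,.2925],down(MY+np.pi/2)))
E
```

```text
('shift cm', array([-0.58,  0.17,  9.05]), 'turn', array([-0.002,  0.001, -0.01 ]), 't', 43.5, 'grip', 0.05)
```

step_arm:
  increments:
    - {"x":-0.58,"y":0.15,"z":1,"wx":0,"wy":0,"wz":0,"gripper":5}
    - {"x":0,"y":0,"z":3,"wx":0,"wy":0,"wz":0,"gripper":4}
    - {"x":0,"y":0,"z":3,"wx":0,"wy":0,"wz":0,"gripper":4}
    - {"x":0,"y":0,"z":2,"wx":0,"wy":0,"wz":0,"gripper":4}
    - {"x":0,"y":0,"z":0,"wx":0,"wy":0,"wz":0,"gripper":4}
    - {"x":0,"y":0,"z":0,"wx":0,"wy":0,"wz":0,"gripper":0.8}
    - {"x":0,"y":0,"z":0,"wx":0,"wy":0,"wz":0,"gripper":0.8}
    - {"x":0,"y":0,"z":0,"wx":0,"wy":0,"wz":0,"gripper":0.8}
    - {"x":0,"y":0,"z":0,"wx":0,"wy":0,"wz":0,"gripper":0.8}
    - {"x":0,"y":0,"z":0,"wx":0,"wy":0,"wz":0,"gripper":0.8}

```text
time_s: 44.5
position: [0.5412, 0.106, 0.2946]
tool_rot: [[0.054, 0.999, 0.002], [0.999, -0.054, 0.0], [0.0, 0.002, -1.0]]
ft_force: [2.6, 4.4, 0.2]
grip_width: 0.0107
```

step_arm:
  increments:
    - {"x":0,"y":0,"z":0,"wx":0,"wy":0,"wz":0.1,"gripper":0.8}
    - {"x":0,"y":0,"z":0,"wx":0,"wy":0,"wz":0.14,"gripper":0.8}
    - {"x":0,"y":0,"z":0,"wx":0,"wy":0,"wz":0.14,"gripper":0.8}
    - {"x":0,"y":0,"z":0,"wx":0,"wy":0,"wz":0.14,"gripper":0.8}
    - {"x":0,"y":0,"z":0,"wx":0,"wy":0,"wz":0.14,"gripper":0.8}
    - {"x":0,"y":0,"z":0,"wx":0,"wy":0,"wz":0.14,"gripper":0.8}
    - {"x":0,"y":0,"z":0,"wx":0,"wy":0,"wz":0.14,"gripper":0.8}
    - {"x":0,"y":0,"z":0,"wx":0,"wy":0,"wz":0.14,"gripper":0.8}
    - {"x":0,"y":0,"z":0,"wx":0,"wy":0,"wz":0.14,"gripper":0.8}
    - {"x":0,"y":0,"z":0,"wx":0,"wy":0,"wz":0.14,"gripper":0.8}
    - {"x":0,"y":0,"z":0,"wx":0,"wy":0,"wz":0.14,"gripper":0.8}
    - {"x":0,"y":0,"z":0,"wx":0,"wy":0,"wz":0,"gripper":0.8}

```text
time_s: 45.7
position: [0.5407, 0.1056, 0.2946]
tool_rot: [[1.0, 0.015, -0.001], [0.015, -1.0, -0.001], [-0.001, 0.001, -1.0]]
ft_force: [-5.6, 1.0, 6.5]
grip_width: 0.0106
```

step_arm:
  increments:
    - {"x":0,"y":0,"z":0,"wx":0,"wy":0,"wz":0,"gripper":4}
    - {"x":0,"y":0,"z":0,"wx":0,"wy":0,"wz":0,"gripper":4}
    - {"x":0,"y":0,"z":0,"wx":0,"wy":0,"wz":0,"gripper":4}
    - {"x":0,"y":0,"z":0,"wx":0,"wy":0,"wz":0,"gripper":4}
    - {"x":0,"y":0,"z":-4,"wx":0,"wy":0,"wz":0,"gripper":4}
    - {"x":0,"y":0,"z":-4,"wx":0,"wy":0,"wz":0,"gripper":4}
    - {"x":0,"y":0,"z":-4,"wx":0,"wy":0,"wz":0,"gripper":4}
    - {"x":0,"y":0,"z":0,"wx":0,"wy":0,"wz":0,"gripper":4}
    - {"x":0,"y":0,"z":0,"wx":0,"wy":0,"wz":0,"gripper":4}

```text
time_s: 46.6
position: [0.541, 0.1056, 0.4137]
tool_rot: [[1.0, 0.017, -0.0], [0.017, -1.0, -0.001], [-0.0, 0.001, -1.0]]
ft_force: [-0.1, -0.5, -0.5]
grip_width: 0.0403
```

```bash
python3 - <<'E'
from h import *
w=img("wrist")["color"]; cv2.imwrite("pics/w11.png",w)
E
```

```text
(no output)
```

View pics/w11.png

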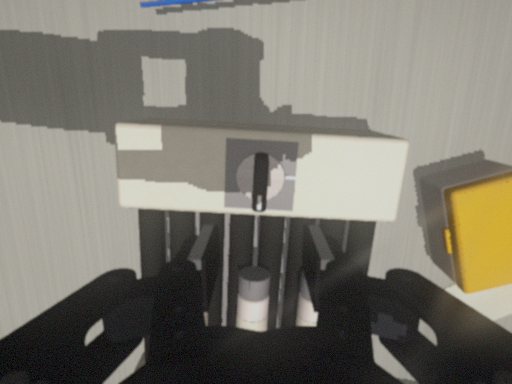

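The isolator is on: the bar is in line with the rollers at (260,182), pointer toward the rollers. I'll back off for a last look.

step_arm:
  increments:
    - {"x":-1.3,"y":4.7,"z":0,"wx":0,"wy":0,"wz":0,"gripper":4}
    - {"x":-1.3,"y":4.7,"z":0,"wx":0,"wy":0,"wz":0,"gripper":4}
    - {"x":-1.3,"y":4.7,"z":0,"wx":0,"wy":0,"wz":0,"gripper":4}
    - {"x":-1.3,"y":4.7,"z":0,"wx":0,"wy":0,"wz":0,"gripper":4}
    - {"x":-1.3,"y":4.7,"z":0,"wx":0,"wy":0,"wz":0,"gripper":4}
    - {"x":-1.3,"y":4.7,"z":0,"wx":0,"wy":0,"wz":0,"gripper":4}
    - {"x":-1.3,"y":4.7,"z":0,"wx":0,"wy":0,"wz":0,"gripper":4}
    - {"x":-1.3,"y":4.7,"z":0,"wx":0,"wy":0,"wz":0,"gripper":4}
    - {"x":-1.3,"y":4.7,"z":0,"wx":0,"wy":0,"wz":0,"gripper":4}
    - {"x":0,"y":0,"z":0,"wx":0,"wy":0,"wz":0,"gripper":4}
    - {"x":0,"y":0,"z":0,"wx":0,"wy":0,"wz":0,"gripper":4}

```text
time_s: 47.75
position: [0.4311, -0.3203, 0.4123]
tool_rot: [[1.0, 0.015, -0.003], [0.015, -1.0, 0.001], [-0.003, -0.001, -1.0]]
ft_force: [0.1, 1.1, -0.1]
grip_width: 0.0402
```

```bash
python3 - <<'E'
from h import *
t=img("top"); whites(t); s=img("scene")
a=cv2.resize(t["color"][170:265,105:290],(800,411),interpolation=cv2.INTER_CUBIC); b=cv2.resize(s["color"][130:230,180:330],(283,189),interpolation=cv2.INTER_CUBIC)
m=np.zeros((600,800,3),np.uint8); m[:411]=a; m[411:,:283]=b; cv2.imwrite("pics/c12.png",m)
E
```

```text
white [185.8 375.1] body [0.09   0.0965 0.1045] len 0.064 yaw -49.8 mixer [-0.4508  0.0813  0.1045]
white [130.5 240. ] body [0.4595 0.2849 0.1045] len 0.057 yaw 1.6 mixer [-0.0895  0.285   0.1045]
white [243.  238.2] body [ 0.4742 -0.0495  0.1045] len 0.055 yaw -3.6 mixer [-0.0608 -0.0485  0.1045]
white [126.5 219. ] body [0.5223 0.3029 0.1045] len 0.057 yaw 1.6 mixer [-0.0276  0.3056  0.1045]
white [242.7 217.5] body [ 0.5366 -0.0465  0.1045] len 0.058 yaw -4.8 mixer [ 0.0014 -0.0429  0.1045]
white [243.6 197.3] body [ 0.5991 -0.0471  0.1045] len 0.059 yaw -3.3 mixer [ 0.0638 -0.0408  0.1045]
white [319.5 160.8] body [ 0.7403 -0.2878  0.05  ] len 0.136 yaw -62.8 mixer [ 0.215  -0.2755  0.05  ]
```

View pics/c12.png

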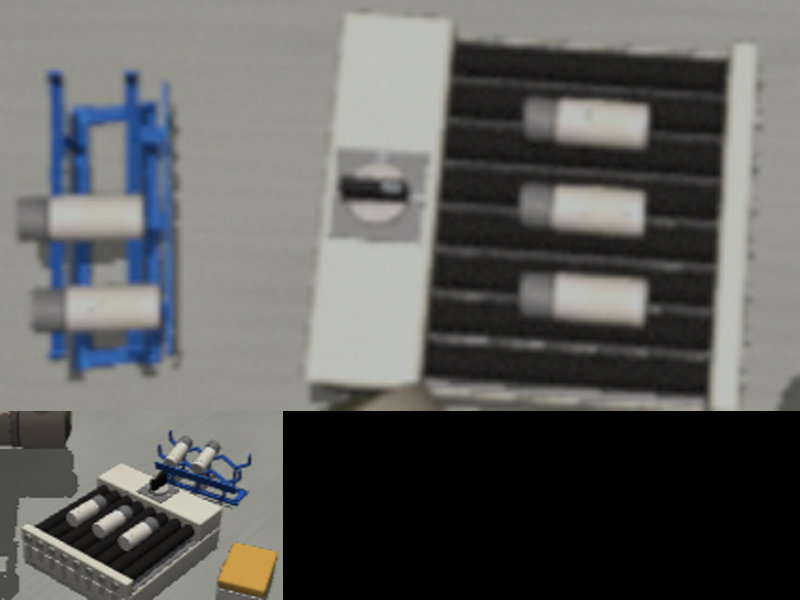

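The isolator is on, with its bar in line at (375,188). All five bottles are unchanged and the arm is clear, so I'm handing in.

```bash
python3 -c "
from rig import env
print(env.close_job())"
```

```text
the job is handed in; nothing more can be done
None
```

The job is handed in after about 48 s of robot time; it returned no verdict. I turned the isolator off, laid the two finished bottles in the sloping rack cap uphill, and laid the three waiting bottles on the rollers. I then turned the isolator back on.

The last top and scene views, taken after switching on, showed:
- **Isolator:** its bar is in line with the rollers, pointer to -y, so it is on.
- **Waiting bottles:** they lie in the grooves at about -62, 0 and 62 mm, parallel within about 2.5 degrees. Each is within about 10 mm of the rollers' middle.
- **Finished bottles:** they are at about -1 and +11 mm along the slope, where the limit is 18 mm.
- **Movement and bystanders:** no bottle shifted by more than 1 mm between the last two checks. The tip box looked unmoved, but I did not measure it. The centrifuge was outside these last crops, and the arm never went near it.

**What went wrong:** the second finished bottle first came to rest about 20 mm too far uphill, outside the limit. I regripped it and brought it down to about +11 mm, leaving roughly 7 mm of margin on a measurement good to about 3 mm. I judged seating heights and the 15-degree tilt from the pictures and contact forces, not by measuring them directly.

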